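Hang the splash gate on a glazing stall and give the pastry a shot

TASK

Take the metal-framed splash gate out of the slotted wooden rack and hang it on the glazing stall's hinge, standing well open, with both of its sockets fully down on the two upright pintles. Then swing it shut against the stop post. Only once it is shut, squeeze the trigger of the clamped spray gun all the way against its spring, keep it in for a moment and let it spring back; do not disturb the board, pastry, bowl or jar.

Things in the scene. Friction and masses are not known exactly. Their poses are not given: they have to be found in the camera images.
- gate: Loose splash gate, 0.25-0.5 kg, in a rack slot: panel 150 mm long (x), 16 thick (y), 150 tall (z), aluminium frame, white infill 8 mm thick, top rail 28 mm tall and 16 thick. Origin: centre of its lower edge. +x points to the hinge edge, where two vertical steel tubes (sockets) stand one above the other, axis 90 mm from the origin. Centre of mass about 6 mm from the middle towards the hinge edge.
- gate_center (a point): Centre of the gate's panel, 75 mm below its top edge. Axes: x along the panel to the hinge edge, y through its thickness, z up.
- socket_low (a point): Gate's lower socket: a tube 22 mm outside, 12.6 mm bore right through, 22 mm high. Point: centre of its lower end, 15 mm above the gate's lower edge. Axes as gate_center.
- socket_high (a point): Gate's upper socket, the same tube. Point: centre of its lower end, 95 mm above socket_low and 40 mm below the gate's top edge. Axes as gate_center.
- pintle_low (a point): Lower pintle of the fixed stall: an upright pin 10 mm in diameter, 24 mm tall, its upper 10 mm tapering to 3 mm, on a bracket 20 mm wide, 10 thick, reaching 18 mm forward (-x) from the hinge post. Point: the pin's foot, 40 mm above the table. Fully down, the socket rests on the bracket with socket_low at this point. Axes as station_front.
- pintle_high (a point): Upper pintle, the same pin and bracket, right above the lower; its foot is 135 mm above the table. Bring the gate in level from in front with its sockets 30 to 40 mm above their seats, then lower it straight down: coming from high above, the lower socket would strike the upper bracket. Axes as station_front.
- station_front (a point): On the table midway along the shut gate's line, in the open front of the fixed steel stall (190 mm wide, open top). +x goes into the stall; the hinge line is 85 mm along +y. Gate shut: its +x is along this +y. Gate open 90 degrees: its +x is along this +x, the panel reaching out to -x. It closes counter-clockwise seen from above; no latch. Hung, its top is 175 mm above the table.
- keeper (a point): Underside of the keeper lip on the stop post, 184 mm above the table. Lip 24 mm wide (y), 10 thick, reaching 20 mm in front of the shut gate's mid-plane, so a shut gate cannot go on or off. The stop post under it, 24 mm wide, stands 9 mm behind that mid-plane and stops the gate. Hinge post 135 mm tall; walls behind the gate 92 mm (back, hinge side) and 72 mm tall. Axes as station_front.
- gun_grip (a point): Spray gun clamped on its side beside the stall, nozzle to +y. Point on the axis of its fixed grip: a level grey bar 24 mm wide (y), 34 high, 100 mm above the table, no support below it; it runs along x from the barrel (axis 93 mm away, +x) to its free end 51 mm away (-x). Grip and trigger together are 55 mm across here at rest, about 39 mm squeezed. Axes as station_front.
- trigger_mid (a point): On the centre line of the gun's trigger, beside gun_grip: a level steel bar 10 mm thick (y), 24 mm high, 100 mm above the table. At rest it is parallel to the grip, 38 mm from its axis on the +y side. Its vertical hinge is 65 mm away (+x), its free end 35 mm away (-x). About 90 mm are free between it and the stop post. Axes as station_front, turning with the trigger.
- trigger (a joint): Gun trigger: 0 = sprung out, 0.25 rad = fully squeezed against its stop, towards the grip. The spring takes about 2 N at the start and 10 N at full squeeze, 65 mm from its hinge.
- rack: Fixed wooden rack, 130 x 150 mm; two parallel slots along its x, at y = -40 and +40 mm, 20 mm wide between ribs 30 mm high, 120 mm long; slot floors 10 mm above the table. Origin: centre of its underside. The gate stands in one slot, a plain board in the other.
- board: Bystander: plain dark wooden board in the rack's other slot, 150 mm long (x), 16 thick (y), 110 tall, no sockets. Origin: centre of its lower edge.
- pastry: Bystander: layered square pastry slice, 85 x 85 x 45 mm, on the stall's floor 12 mm above the table. Origin: centre of its underside.
- bowl: Bystander: steel bowl, 100 mm across, 50 mm high. Origin: centre of its underside.
- jar: Bystander: closed glass jar, 80 mm across, 80 mm high. Origin: centre of its underside.

How it is judged (in metres and radians):
On the way, in this order (a step that is already met when the one before it is completed fails the run):
1. the gate hangs on both pintles, sockets fully down, standing open by more than 20 degrees (horizontal distance between socket_low and pintle_low below 0.005 m and horizontal distance between socket_high and pintle_high below 0.005 m and distance between socket_low and pintle_low below 0.006 m and distance between socket_high and pintle_high below 0.006 m and angle between the x axis of gate_center and the y axis of station_front, either way round above 0.35 rad), for 0.2 s.
2. the hung gate is swung shut, within 5 degrees (horizontal distance between socket_low and pintle_low below 0.005 m and horizontal distance between socket_high and pintle_high below 0.005 m and distance between socket_low and pintle_low below 0.006 m and distance between socket_high and pintle_high below 0.006 m and angle between the x axis of gate_center and the y axis of station_front, either way round below 0.09 rad), for 0.2 s.
3. with the gate shut, the trigger is squeezed nearly to its stop (beyond 0.19 rad) for 0.3 s (all of step 2 and value of joint trigger above 0.19 rad), for 0.3 s.
4. the trigger has sprung back out (value of joint trigger below 0.04 rad), for 0.1 s.
At the end, for the whole second after the job is handed in: The gate hangs at rest with both socket ends within 6 mm of the pintle feet (5 mm sideways), shut within 0.09 rad, and the trigger is back out (below 0.04 rad) (all of step 2 and value of joint trigger below 0.04 rad and linear speed of gate below 0.02 m/s); the robot touches nothing.
It fails at once if the trigger is squeezed before the hung gate is shut (value of joint trigger above 0.1 rad and not (horizontal distance between socket_low and pintle_low below 0.005 m and horizontal distance between socket_high and pintle_high below 0.005 m and distance between socket_low and pintle_low below 0.006 m and distance between socket_high and pintle_high below 0.006 m and angle between the x axis of gate_center and the y axis of station_front, either way round below 0.15 rad)).
It fails at once if the board is shifted by more than 30 mm (distance of board from where it was at the start of the episode above 0.03 m).
It fails at once if the pastry is shifted by more than 30 mm (distance of pastry from where it was at the start of the episode above 0.03 m).
It fails at once if the bowl is shifted by more than 30 mm (distance of bowl from where it was at the start of the episode above 0.03 m).
It fails at once if the jar is shifted by more than 30 mm (distance of jar from where it was at the start of the episode above 0.03 m).
It also fails if it takes over 61 s, if anything falls off the work surface, if the arm or the gripper's body presses on something with over 40 N, if the wrist force passes 120 N, or if a joint passes its speed limit or range.

ROBOT

A 6-joint arm with a two-finger parallel gripper is mounted at the origin on the work surface. World frame = base frame: x ahead of the robot, y to its left, z up, the work surface at z = 0. Lengths are in mm, angles in rad, forces in N, time in s.
With the tool pointing down it reaches from about 275 to 1000 mm from the base axis. Payload 8.4 kg.
Tool frame: the origin (TCP) lies on the centre line of the jaws, within the pads' length; the fingertips stand r.tip_reach ahead of it and the grasp point (between the pads) lies 3 mm ahead of it (r.tip_reach is the distance from the TCP to the fingertips, in mm); z points along the fingers, y is the direction in which the jaws open and shut (so a half turn about z gives the same grasp; the last joint's range is limited). The gripper opens to 85 mm and grips with 20 to 120 N. Pads are 22 mm wide; open, the fingers measure 114 mm over their backs; the gripper's body (76 mm by 85 mm) begins 54 mm behind the grasp point. The pads swing forward as they close: fully open they stand 13 mm farther back than shut.
Start: joints at [-1.321, 0.353, 1.633, -0, 1.155, -0.002], TCP at [155.716, -605.294, 253.281] pointing down, gripper open.
Joint ranges: [-2.63, 2.63], [-0.92, 2.1], [0.06, 2.66], [-1.3, 4.44], [0, 2.69], [-3.02, 3.02]. Speed limits (rad/s): [2.22, 2.22, 2.79, 3.14, 3.14, 3.14].

INTERFACE

Orientations are given as [roll, pitch, yaw] about the fixed x, y, z axes, in that order (R = Rz(yaw) Ry(pitch) Rx(roll)).
In Python, from rig import sense, optics, r, nets gives the robot as it stands. The module is installed in compiled form; this text tells all that it offers.
- The arm moves only by the tool carry_out, never from a script. Its argument "increments" is a list that holds one entry, the list of rows, each a list of 6 numbers: the shift along the tool's x, y, z normalised to -1 to 1, where 1 is 40 cm, then the turn, a rotation vector about the tool's x, y, z normalised to -1 to 1, where 1 is 60 degrees. A call has 1 to 5 rows; each row is the pose to reach, as a shift and turn from the pose commanded when the call began, along the tool's axes at that moment; what a row does not reach only later rows make up. A row lasts 1/12 s, in which the tool goes at most 41.7 mm and 7.16 degrees, less where a joint would pass 70% of its speed; a pose out of reach is approached as far as the arm can. A call with a number of a shift or a turn outside -1 to 1 is refused whole. A call with a gripper value outside its range is refused whole. "hand" is the closure, from 0 (fully open) to 1 (shut), set as the call begins (left out, the last holds). The fingers move at their own pace and stop on an object; "squeeze" is the grip in N (left out, the last holds). Time passes only in rows, so rows that repeat a pose let the fingers close. It gives the time, the measured TCP pose, the force and the opening at its end, in the units of the state.
- sense(): the state, without advancing time (a new reading comes with each control period).
- optics.grab_frame(name): name is "side" or "top" or "wrist"; returns a dict with "img" (384x512x3 uint8, red, green, blue), "range_z" (384x512 float32, mm along the optical axis (not along the pixel's ray), 0 where there is no reading), "fov_y" (degrees; the focal length in pixels is half the picture's height over the tangent of half this angle, whatever the lens; pixels are square), "cx", "cy" (the principal point, pixels), "R" (3x3) and "t" (3): a world point X has camera coordinates R X + t. Camera axes: x right, y down, z forward; pixel columns grow to the right and rows downward; lengths in mm; the calibration is good to about 2 mm. The wrist camera is an equidistant fisheye: a pixel r from the principal point sees the ray r / f radians off the axis. A picture is of the moment at which its call begins.
- r.sign_off(): hands the job in, once; it reports no verdict.
Trained networks look in the newest picture that a camera, given by its name, has taken for a name from the list of things; names that differ only in an ending like _2 or _b are one class to them, and where a whole thing is asked for, a point or a joint stands for the part that bears it (a point fixed in the world has none). Each returns a list of dicts, best first, with "confidence" (0 to 1); they miss things now and then, are a little off and sometimes report something else, mostly with a low value. They report only what shows in the picture. A call takes as long as a camera call.
- nets.trace(target, camera): "mask" (384x512 bool, what is visible of it).
- nets.tip_of(target, camera): "point" ([x, y, z] in mm, in world coordinates, good to about 4 mm: a listed point, or the origin of a listed thing).
The state is a dict: "clock": time; "qpos": joint angles; "qvel": joint speeds; "joint_efforts": joint torques, N m; "eef_pos": TCP position; "tcp_rot": TCP orientation; "contact_force": force on the tool from outside, world axes, zero at the start; "wrist_torque": the same for the moment, N m; "opening": opening from 0.0 (shut) to 1.0 (fully open).
Only numpy, scipy, OpenCV 4.12 (cv2) and the standard library are available. Lean on these libraries where they do the work, as an engineer would, in place of code of your own. Each camera call takes 0.05 s, during which the arm holds its last target.

## Working session

There is one attempt and no reset: what is moved stays moved. The work goes in short steps, Python scripts to look and compute and a tool call to move; the robot and the scene stay as the last step left them, time stands still between calls to the robot, and variables do not carry over. Pictures are saved under pics/ and viewed, and the job is handed in when it is done.

Besides the shell and the picture viewer there is one more tool, called after "Emit:" as a command line: name --argument value ..., lists and objects as JSON in quotes. carry_out: Moves the arm, as the interface text tells. Its arguments: {"type":"object","properties":{"increments":{"type":"array","items":{"type":"array","items":{"type":"array","items":{"type":"number","minimum":-1,"maximum":1}}}},"hand":{"type":"number"},"squeeze":{"type":"number"}},"required":["increments"]}

```bash
mkdir -p pics
cat > h.py <<'E'
import numpy as np, cv2
from rig import sense, optics, r, nets
def save(f,name): cv2.imwrite('pics/'+name+'.png', cv2.cvtColor(f['img'],cv2.COLOR_RGB2BGR))
def foc(f): return f['img'].shape[0]/2/np.tan(np.radians(f['fov_y'])/2)
def cloud(f):
    z=f['range_z'];F=foc(f);v,u=np.mgrid[:z.shape[0],:z.shape[1]]
    P=np.stack([(u-f['cx'])/F*z,(v-f['cy'])/F*z,z],-1)
    W=(P-np.array(f['t']))@np.array(f['R'])   # R^T (P-t)
    return W, z>0
def proj(f,X):
    c=np.array(f['R'])@np.array(X)+f['t'];F=foc(f);return c[0]/c[2]*F+f['cx'],c[1]/c[2]*F+f['cy']
E
python3 - <<'E'
from h import *
s=sense();print({k:np.round(v,3) for k,v in s.items()},r.tip_reach)
for c in ['side','top']:
    f=optics.grab_frame(c);save(f,c+'0');print(c,f['fov_y'],np.round(f['R'],3),np.round(f['t']))
    for n in ['gate','gate_center','socket_low','socket_high','pintle_low','pintle_high','station_front','keeper','gun_grip','trigger_mid','rack','board','pastry','bowl','jar']:
        for d in nets.tip_of(n,c)[:2]: print(n,np.round(d['point'],1),round(d['confidence'],2))
E
```

```text
{'clock': np.float64(0.0), 'qpos': array([-1.321,  0.354,  1.634, -0.   ,  1.155, -0.002]), 'qvel': array([ 0.003, -0.   ,  0.   , -0.   ,  0.   , -0.001]), 'joint_efforts': array([ 2.0000e-03, -6.0525e+01, -3.4206e+01,  0.0000e+00,  9.0000e-03,
       -0.0000e+00]), 'eef_pos': array([ 155.603, -604.852,  252.544]), 'tcp_rot': array([-3.14 ,  0.   ,  0.252]), 'contact_force': array([ 0.315, -0.806, -0.277]), 'wrist_torque': array([ 0.009, -0.01 , -0.036]), 'opening': np.float64(0.994)} 22.0
side 52.191432531920746 [[ 0.977 -0.211 -0.013]
 [-0.169 -0.746 -0.645]
 [ 0.126  0.632 -0.764]] [-510.  207.  984.]
gate [458.1 276.    7.1] 0.96
gate [602.5 -76.1 181.4] 0.38
gate_center [465.9 283.7  83.2] 0.58
socket_low [550.5 276.1  24.4] 0.79
socket_high [549.3 274.6 120.3] 0.87
socket_high [590.6   1.8  -6.6] 0.54
pintle_low [ 407.6 -250.     0. ] 0.62
pintle_high [585.7  89.5 132.4] 0.75
station_front [594.2   1.4  -4.7] 0.88
station_front [463.3 276.4   6. ] 0.47
keeper [604.7 -77.1 181.5] 0.96
keeper [466.4 315.6   2.7] 0.73
gun_grip [ 646.9 -213.8  106.5] 0.82
trigger_mid [ 644.3 -176.
[... 236 characters left out ...]
 61.  556. 1191.]
gate [461.2 274.6  11.3] 0.91
gate_center [459.2 272.9  87. ] 0.71
gate_center [588.7   4.1  -2. ] 0.61
socket_low [551.5 277.1  21.3] 0.62
socket_high [554.6 275.7 118.9] 0.79
pintle_low [579.1  92.   40.8] 0.79
pintle_high [586.   86.1 131.1] 0.92
station_front [591.5   2.6  -6.9] 0.71
keeper [607.8 -74.3 185.9] 0.6
gun_grip [ 643.  -219.6  101.4] 0.74
gun_grip [606.5 -76.1 183.2] 0.61
trigger_mid [ 639.8 -178.8  102.5] 0.67
trigger_mid [663.3 219.6   5.5] 0.17
rack [470.4 318.6   2. ] 0.86
rack [550.7 276.3  21.6] 0.38
board [478.4 351.8   8.8] 0.92
pastry [686.    6.6  11.4] 0.81
bowl [ 402.6 -247.6    1.6] 0.98
bowl [592.    2.8  -3.7] 0.62
jar [663.  221.9   3.7] 0.87
```

View pics/side0.png

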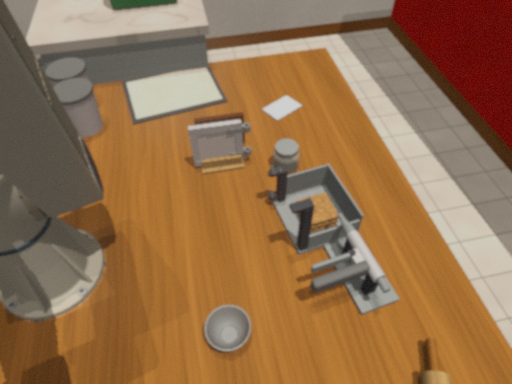

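View pics/top0.png

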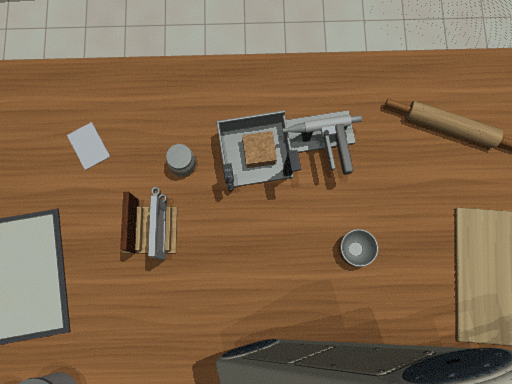

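The side view shows the gate at about (218,140) with its sockets on the right (~247,130). The stall is at about (315,205) and the gun at about (350,270). The top view shows the gate rail from (154,192) to (157,258) and the sockets at (155,190). Next I'll get accurate poses from depth.

```bash
cat > m.py <<'E'
from h import *
def rect(P): 
    (c,s,a)=cv2.minAreaRect(P[:,:2].astype(np.float32)); return np.round(c,1),np.round(s,1),round(a,2)
E
python3 - <<'E'
from m import *
for c in ['top','side']:
    f=optics.grab_frame(c);W,ok=cloud(f)
    np.save('W_'+c,W)
    def sel(x0,x1,y0,y1,z0,z1):
        m=ok&(W[...,0]>x0)&(W[...,0]<x1)&(W[...,1]>y0)&(W[...,1]<y1)&(W[...,2]>z0)&(W[...,2]<z1);return W[m]
    P=sel(360,580,240,310,152,172);print(c,'gate rail',len(P),P.mean(0).round(1),rect(P))
    from numpy.linalg import svd
    q=P[:,:2]-P[:,:2].mean(0);d=svd(q,full_matrices=False)[2][0];print(' dir deg',np.degrees(np.arctan2(d[1],d[0])))
    P=sel(360,580,320,390,100,130);print('board',len(P),P.mean(0).round(1),rect(P)) if len(P) else 0
    P=sel(530,580,255,300,125,150);print('socket high top',len(P),P.mean(0).round(1), rect(P)) if len(P)>3 else 0
    P=sel(560,620,60,120,100,170);print('hinge',len(P)); print(P[np.argsort(-P[:,2])][:25].round(0).tolist())
    P=sel(570,640,-110,-50,178,205);print('keeper',len(P),P.mean(0).round(1),rect(P))
    P=sel(560,850,-120,130,60,100);print('walls',len(P),rect(P))
    P=sel(560,760,-240,-195,108,125);print('grip top',len(P),P.mean(0).round(1),rect(P))
    P=sel(560,760,-192,-155,104,125);print('trig top',len(P),P.mean(0).round(1),rect(P))
    P=sel(560,640,-20,60,-10,10);print('table',P[:,2].mean())
    im=cv2.resize(f['img'][60:280,100:380] if c=='top' else f['img'][100:320,170:410],None,fx=2.7,fy=2.7,interpolation=2)
    cv2.imwrite(f'pics/{c}1.png',im[...,::-1])
E
```

```text
top gate rail 433 [459.9 277.1 160.1] (array([461.4, 277.6]), array([ 17.3, 148.1]), 88.88)
 dir deg 178.73458594325058
board 471 [480.8 355.3 117.9] (array([481.6, 357.1]), array([ 17.9, 148. ]), 88.62)
socket high top 68 [549.9 274.3 139.3] (array([547. , 276.1]), array([20.9, 31.2]), 83.78)
hinge 161
[[579.0, 90.0, 161.0], [582.0, 88.0, 157.0], [580.0, 93.0, 156.0], [580.0, 88.0, 156.0], [577.0, 90.0, 156.0], [583.0, 90.0, 155.0], [578.0, 88.0, 152.0], [578.0, 85.0, 152.0], [584.0, 93.0, 151.0], [576.0, 91.0, 150.0], [584.0, 85.0, 149.0], [579.0, 93.0, 149.0], [582.0, 86.0, 148.0], [577.0, 88.0, 146.0], [583.0, 81.0, 143.0], [596.0, 96.0, 142.0], [602.0, 88.0, 141.0], [599.0, 103.0, 141.0], [589.0, 83.0, 140.0], [607.0, 85.0, 140.0], [576.0, 96.0, 140.0], [576.0, 81.0, 140.0], [579.0, 86.0, 139.0], [610.0, 91.0, 139.0], [618.0, 103.0, 139.0]]
keeper 215 [609.1 -72.6 194.3] (array([609.4, -73. ]), array([51.9, 23.9]), 7.37)
walls 806 (array([680.6,  -5.1]), array([180.9, 236.2]), 7.38)
grip top 583 [ 677.7 -214.2  116.2] (array([ 675.5, -214.2]), array([ 43.9, 159.5]), 86.91)
trig 
[... 619 characters left out ...]
.0, 83.0, 149.0], [576.0, 84.0, 149.0], [579.0, 85.0, 148.0], [578.0, 83.0, 146.0], [581.0, 82.0, 146.0], [576.0, 85.0, 144.0], [576.0, 83.0, 143.0], [578.0, 83.0, 143.0], [581.0, 83.0, 141.0], [581.0, 83.0, 138.0], [576.0, 84.0, 138.0], [579.0, 84.0, 138.0], [596.0, 90.0, 138.0], [580.0, 80.0, 138.0], [584.0, 76.0, 137.0], [595.0, 87.0, 137.0]]
keeper 265 [607.9 -78.3 192.2] (array([607.4, -75.8]), array([52.6, 25.2]), 6.73)
walls 1234 (array([680.2,  -1.2]), array([177.3, 224.2]), 8.8)
grip top 850 [ 676.  -218.8  115. ] (array([ 672.6, -216.2]), array([ 44.1, 159.4]), 88.88)
trig top 483 [ 690.8 -177.7  111.3] (array([ 675.7, -174.5]), array([142.8,  36.3]), 1.37)
table 1.3459315465554629
```

View pics/top1.png

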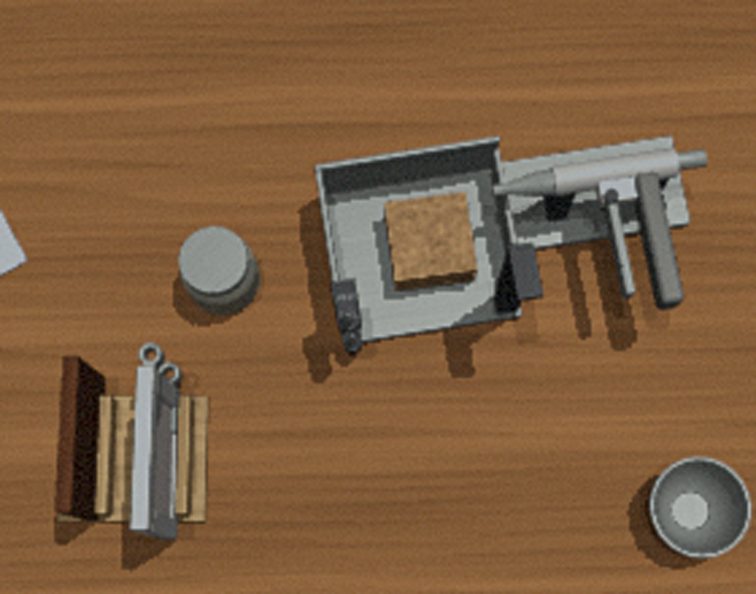

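View pics/side1.png

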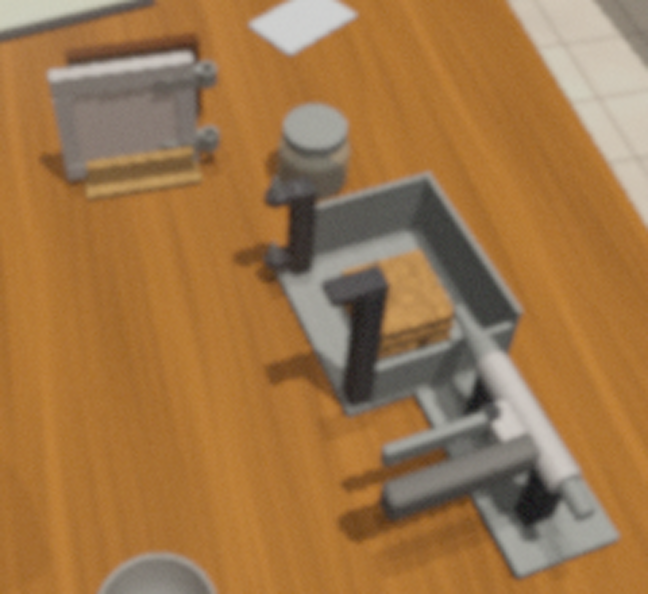

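```bash
cat > go.py <<'E'
import sys
from h import *
from scipy.spatial.transform import Rotation as Ro
# usage: go.py x y z yawdeg : prints full increment to target pose, tool down
x,y,z,yaw=map(float,sys.argv[1:5]);s=sense()
R0=Ro.from_euler('xyz',s['tcp_rot']);R1=Ro.from_euler('xyz',[np.pi,0,np.radians(yaw)])
d=R0.inv().apply(np.array([x,y,z])-s['eef_pos'])/400
w=(R0.inv()*R1).as_rotvec()/np.radians(60)
print('clk',round(float(s['clock']),2),'pos',np.round(s['eef_pos'],1),'rot',np.round(np.degrees(s['tcp_rot']),2),'F',np.round(s['contact_force'],1),'M',np.round(s['wrist_torque'],2),'op',round(float(s['opening']),3))
print('inc',np.round(d,4).tolist(),np.round(w,4).tolist())
E
python3 go.py 466.5 276 253 -1.1
```

```text
clk 1.7 pos [ 155.7 -605.3  253.3] rot [-180.     -0.     14.43] F [-0.  -0.5  0.2] M [ 0.01 -0.02  0.01] op 1.004
inc [1.3013, -1.9402, 0.0007] [-0.0, -0.0, 0.2588]
```

Emit:
carry_out --increments '[[[0.65,-0.97,0,0,0,0.13],[0.65,-0.97,0,0,0,0.13],[0.65,-0.97,0,0,0,0.13],[0.65,-0.97,0,0,0,0.13],[0.65,-0.97,0,0,0,0.13]]]' --hand 0

```text
clock: 2.12
eef_pos: [225.1, -407.0, 253.2]
tcp_rot: [3.142, -0.0, 0.115]
contact_force: [1.2, 0.8, 0.7]
opening: 0.995
```

```bash
python3 go.py 466.5 276 253 -1.1
```

```text
clk 2.12 pos [ 225.1 -407.   253.2] rot [ 1.80e+02 -1.00e-02  6.59e+00] F [1.2 0.8 0.7] M [ 0.   -0.04 -0.04] op 0.995
inc [0.7956, -1.6269, 0.0005] [0.0001, -0.0002, 0.1282]
```

Emit:
carry_out --increments '[[[0.48,-0.97,0,0,0,0.128],[0.48,-0.97,0,0,0,0.128],[0.48,-0.97,0,0,0,0.128],[0.48,-0.97,0,0,0,0.128],[0.48,-0.97,0,0,0,0.128]]]'

```text
clock: 2.53
eef_pos: [294.5, -213.4, 253.6]
tcp_rot: [3.141, -0.001, -0.019]
contact_force: [1.8, 0.2, 0.3]
opening: 1.003
```

```bash
python3 go.py 466.5 276 253 -1.1
```

```text
clk 2.53 pos [ 294.5 -213.4  253.6] rot [ 1.7997e+02 -5.0000e-02 -1.1000e+00] F [1.8 0.2 0.3] M [-0.   -0.01  0.02] op 1.003
inc [0.4065, -1.2316, 0.0012] [0.0005, -0.0009, 0.0]
```

Emit:
carry_out --increments '[[[0.32,-0.97,0,0,0,0],[0.32,-0.97,0,0,0,0],[0.32,-0.97,0,0,0,0],[0.32,-0.97,0,0,0,0],[0.32,-0.97,0,0,0,0]]]'

```text
clock: 2.95
eef_pos: [363.4, -16.5, 253.8]
tcp_rot: [3.141, -0.002, -0.018]
contact_force: [0.7, -1.6, -0.5]
opening: 1.002
```

Emit:
carry_out --increments '[[[0.3,-0.9,0,0,0,0],[0.3,-0.9,0,0,0,0],[0.3,-0.9,0,0,0,0],[0.3,-0.9,0,0,0,0],[0.3,-0.9,0,0,0,0]]]'

```text
clock: 3.37
eef_pos: [432.9, 180.3, 253.5]
tcp_rot: [-3.141, -0.001, -0.018]
contact_force: [1.3, -0.9, 0.3]
opening: 1.004
```

```bash
python3 go.py 466.5 276 253 -1.1
```

```text
clk 3.37 pos [432.9 180.3 253.5] rot [-1.7999e+02 -4.0000e-02 -1.0100e+00] F [ 1.3 -0.9  0.3] M [-0.03 -0.05 -0.01] op 1.004
inc [0.0796, -0.2407, 0.0014] [-0.0002, -0.0007, 0.0014]
```

Emit:
carry_out --increments '[[[0.08,-0.241,0.001,0,0,0],[0.08,-0.241,0.001,0,0,0],[0.08,-0.241,0.001,0,0,0.001],[0.08,-0.241,0.001,0,0,0.001],[0.08,-0.241,0.001,0,0,0.001]]]'

```text
clock: 3.78
eef_pos: [466.3, 274.3, 252.5]
tcp_rot: [3.141, 0.001, -0.018]
contact_force: [-0.6, -0.1, -0.1]
opening: 1.002
```

```bash
python3 go.py 466.5 276 160 -1.1
python3 - <<'E'
from h import *
f=optics.grab_frame('wrist');save(f,'w1');print(f['fov_y'],f['cx'],f['cy'],foc(f),np.round(f['R'],3),np.round(f['t']))
print(f['range_z'][192,256], np.percentile(f['range_z'],[5,50,95]))
E
```

```text
clk 3.78 pos [466.3 274.3 252.5] rot [ 1.7996e+02  4.0000e-02 -1.0100e+00] F [-0.6 -0.1 -0.1] M [ 0.01  0.01 -0.01] op 1.002
inc [0.0007, -0.0045, 0.2312] [0.0006, 0.0007, 0.0016]
65.70646984690485 255.57023593664948 188.37406093789713 297.3186396354542 [[-0.018 -1.    -0.001]
 [-0.957  0.017  0.291]
 [-0.291  0.006 -0.957]] [284. 404. 512.]
222.58733 [ 61.8039732  350.27207947 446.30485382]
```

View pics/w1.png

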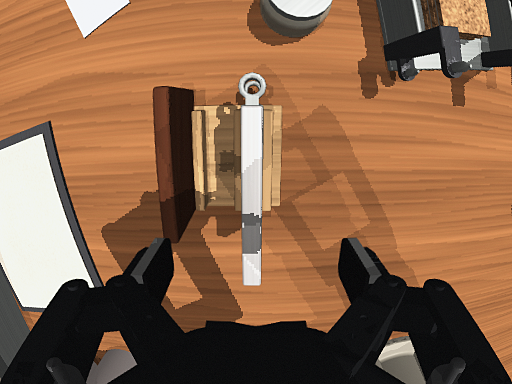

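The wrist view shows the gate rail from (253,95) to (252,283), centred between the fingers (tips near x=165 and x=345), with the socket ring at (253,86). I'll work out the position in world coordinates from this.

```bash
cat >> h.py <<'E'
def wcloud(f):
    z=f['range_z'];F=foc(f);v,u=np.mgrid[:z.shape[0],:z.shape[1]]
    dx,dy=u-f['cx'],v-f['cy'];rr=np.hypot(dx,dy)+1e-9;th=rr/F
    t=np.tan(np.clip(th,0,1.4))/rr
    P=np.stack([dx*t*z,dy*t*z,z],-1)
    return (P-np.array(f['t']))@np.array(f['R']), (z>0)&(th<1.3)
E
python3 - <<'E'
from m import *
f=optics.grab_frame('wrist');W,ok=wcloud(f)
def sel(x0,x1,y0,y1,z0,z1):
    m=ok&(W[...,0]>x0)&(W[...,0]<x1)&(W[...,1]>y0)&(W[...,1]<y1)&(W[...,2]>z0)&(W[...,2]<z1);return W[m]
P=sel(350,560,250,300,154,168);print('rail',len(P),P.mean(0).round(1),np.ptp(P,0),rect(P))
P=sel(530,580,255,300,132,148);print('sock',len(P),P.mean(0).round(1),rect(P))
P=sel(545,640,60,120,100,170);print('hinge',len(P),P[np.argsort(-P[:,2])][:30].round(0).tolist())
P=sel(400,440,220,250,-20,20);print('table',P[:,2].mean() if len(P) else 0)
E
python3 go.py 466.5 276.2 158 -1.1
```

```text
rail 3733 [470.7 278.5 159.1] [149.05250213  18.82031704   4.95643765] (array([462.9, 278.7]), array([ 16.2, 149. ]), 88.59)
sock 507 [550.3 276.6 140.9] (array([550. , 276.8]), array([21.1, 27.3]), 83.2)
hinge 1516 [[582.0, 89.0, 159.0], [582.0, 91.0, 159.0], [583.0, 90.0, 159.0], [582.0, 90.0, 158.0], [583.0, 91.0, 158.0], [582.0, 90.0, 158.0], [581.0, 89.0, 158.0], [582.0, 91.0, 158.0], [581.0, 90.0, 158.0], [581.0, 90.0, 157.0], [581.0, 93.0, 157.0], [583.0, 92.0, 157.0], [580.0, 91.0, 157.0], [580.0, 90.0, 157.0], [581.0, 91.0, 157.0], [580.0, 92.0, 156.0], [582.0, 91.0, 156.0], [581.0, 92.0, 156.0], [582.0, 92.0, 156.0], [580.0, 89.0, 155.0], [580.0, 93.0, 155.0], [580.0, 91.0, 155.0], [584.0, 92.0, 155.0], [584.0, 89.0, 155.0], [579.0, 90.0, 155.0], [583.0, 91.0, 155.0], [583.0, 92.0, 154.0], [582.0, 92.0, 154.0], [579.0, 89.0, 154.0], [581.0, 91.0, 154.0]]
table 0.5832222176408797
clk 3.88 pos [465.9 272.7 252.7] rot [ 1.7996e+02  4.0000e-02 -1.1200e+00] F [-0.4 -0.2  0.5] M [-0.05  0.02 -0.01] op 1.003
inc [0.0015, -0.0088, 0.2367] [0.0007, 0.0007, -0.0003]
```

Emit:
carry_out --increments '[[[0.0015,-0.009,0.13,0,0,0],[0.0015,-0.009,0.13,0,0,0],[0.0015,-0.009,0.13,0,0,0]]]' --hand 0.3

```text
clock: 4.13
eef_pos: [464.9, 275.0, 198.2]
tcp_rot: [3.138, 0.005, -0.021]
contact_force: [-0.1, -0.4, 0.2]
opening: 0.695
```

```bash
python3 go.py 466.5 277 156 -1.1;  python3 - <<'E'
from m import *
f=optics.grab_frame('wrist');W,ok=wcloud(f);save(f,'w2')
def sel(x0,x1,y0,y1,z0,z1):
    m=ok&(W[...,0]>x0)&(W[...,0]<x1)&(W[...,1]>y0)&(W[...,1]<y1)&(W[...,2]>z0)&(W[...,2]<z1);return W[m]
P=sel(350,560,250,300,154,168);print('rail',len(P),P.mean(0).round(1),np.ptp(P,0),rect(P))
print(sense()['eef_pos'])
E
```

```text
clk 4.13 pos [464.9 275.  198.2] rot [179.8    0.31  -1.18] F [-0.1 -0.4  0.2] M [-0.02  0.03 -0.02] op 0.695
inc [0.0044, -0.0054, 0.1055] [0.0033, 0.0052, -0.0013]
rail 5975 [475.  278.2 159.1] [149.08641331  18.58676162   5.45427599] (array([463. , 278.7]), array([ 16.3, 148.9]), 88.85)
[466.00011037 275.68390846 199.9935242 ]
```

View pics/w2.png

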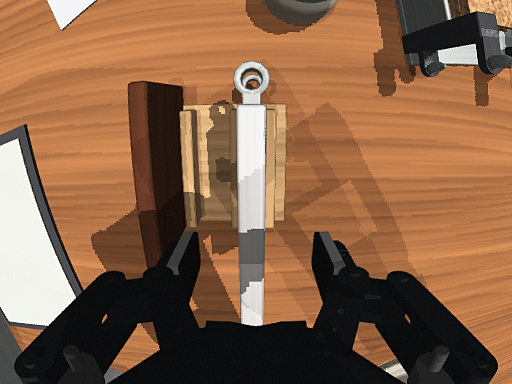

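The fingers are at x=190 and x=322 and the rail at x≈252, so the gate sits about 2 mm towards +y. I'll descend at y≈277.5.

Emit:
carry_out --increments '[[[0.002,-0.005,0.08,0,0.002,0],[0.002,-0.005,0.11,0,0.002,0],[0.002,-0.005,0.11,0,0.002,0],[0.002,-0.005,0.11,0,0.002,0]]]'

```text
clock: 4.52
eef_pos: [468.3, 279.0, 157.9]
tcp_rot: [-3.142, -0.002, -0.02]
contact_force: [-0.1, 0.1, 0.1]
opening: 0.701
```

Emit:
carry_out --increments '[[[0,0,0,0,0,0],[0,0,0,0,0,0],[0,0,0,0,0,0],[0,0,0,0,0,0],[0,0,0,0,0,0]]]' --hand 1 --squeeze 60

```text
clock: 4.93
eef_pos: [468.6, 279.4, 158.1]
tcp_rot: [-3.141, -0.004, -0.019]
contact_force: [-0.1, -1.9, 7.4]
opening: 0.173
```

Emit:
carry_out --increments '[[[0,0,0,0,0,0],[0,0,0,0,0,0],[0,0,0,0,0,0]]]'

```text
clock: 5.18
eef_pos: [468.6, 279.4, 158.1]
tcp_rot: [-3.141, -0.004, -0.019]
contact_force: [0.2, -1.3, 6.7]
opening: 0.176
```

```bash
python3 go.py 467 277.5 156 -1.1;  python3 - <<'E'
from m import *
f=optics.grab_frame('wrist');W,ok=wcloud(f);save(f,'w3')
def sel(x0,x1,y0,y1,z0,z1):
    m=ok&(W[...,0]>x0)&(W[...,0]<x1)&(W[...,1]>y0)&(W[...,1]<y1)&(W[...,2]>z0)&(W[...,2]<z1);return W[m]
P=sel(350,580,250,300,154,168);print('rail',len(P),P.mean(0).round(1),rect(P))
E
```

```text
clk 5.18 pos [468.6 279.4 158.1] rot [-179.97   -0.21   -1.1 ] F [ 0.2 -1.3  6.7] M [-0.35  0.09  0.06] op 0.176
inc [-0.004, 0.0049, 0.0053] [-0.0005, -0.0035, 0.0001]
rail 8282 [491.5 279.7 159.3] (array([484.2, 281.1]), array([106.2,  40. ]), 11.31)
```

View pics/w3.png

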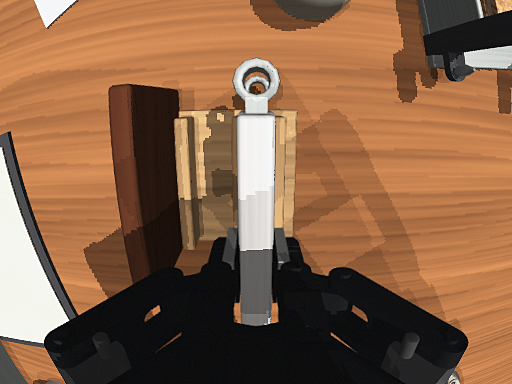

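Gripped: the opening is 15 mm and the rail sits between the pads, with the socket ring at (256,85). Next is the lift straight up.

Emit:
carry_out --increments '[[[0,0,-0.05,0,0,0],[0,0,-0.1,0,0,0],[0,0,-0.145,0,0,0],[0,0,-0.145,0,0,0],[0,0,-0.145,0,0,0]]]' --squeeze 80

```text
clock: 5.65
eef_pos: [468.2, 279.5, 215.5]
tcp_rot: [-3.141, -0.004, -0.019]
contact_force: [0.0, -0.5, -2.9]
opening: 0.172
```

```bash
python3 go.py 447 71 216 7.4
```

```text
clk 5.65 pos [468.2 279.5 215.5] rot [-179.94   -0.22   -1.11] F [ 0.  -0.5 -2.9] M [-0.01  0.04 -0.02] op 0.172
inc [-0.0429, 0.5221, -0.002] [-0.0007, -0.0036, -0.1418]
```

Emit:
carry_out --increments '[[[-0.04,0.06,0,0,0,-0.02],[-0.043,0.15,0,0,0,-0.06],[-0.043,0.25,0,0,0,-0.1],[-0.043,0.35,0,0,0,-0.142],[-0.043,0.43,0,0,0,-0.142]]]'

```text
clock: 6.07
eef_pos: [445.7, 105.3, 213.3]
tcp_rot: [3.141, 0.001, 0.133]
contact_force: [0.8, -0.1, -2.1]
opening: 0.169
```

```bash
python3 go.py 447 71 216 7.4
```

```text
clk 6.07 pos [445.7 105.3 213.3] rot [1.7994e+02 3.0000e-02 7.6000e+00] F [ 0.8 -0.1 -2.1] M [ 0.03  0.   -0.  ] op 0.169
inc [-0.008, 0.0854, -0.0066] [0.001, 0.0006, 0.0034]
```

Emit:
carry_out --increments '[[[-0.008,0.05,-0.002,0,0,0],[-0.008,0.085,-0.003,0,0,0],[-0.008,0.085,-0.003,0,0,0],[-0.008,0.085,-0.003,0,0,0]]]'

```text
clock: 6.4
eef_pos: [447.9, 73.0, 215.0]
tcp_rot: [3.141, -0.0, 0.127]
contact_force: [-0.2, 0.1, -2.8]
opening: 0.167
```

```bash
python3 go.py 498 79 210 7.4;  python3 - <<'E'
from m import *
for c in ['wrist','top','side']:
    f=optics.grab_frame(c);save(f,c+'4');np.savez('f4'+c,**{k:f[k] for k in f})
    W,ok=wcloud(f) if c=='wrist' else cloud(f)
    def sel(x0,x1,y0,y1,z0,z1):
        m=ok&(W[...,0]>x0)&(W[...,0]<x1)&(W[...,1]>y0)&(W[...,1]<y1)&(W[...,2]>z0)&(W[...,2]<z1);return W[m]
    P=sel(370,510,40,110,208,228);print(c,'rail',len(P),P.mean(0).round(1),rect(P))
    P=sel(510,556,60,110,190,207);print('socktop',len(P),P.mean(0).round(1),rect(P))
    P=sel(565,595,75,105,146,165);print('pin',len(P),P.mean(0).round(1),rect(P))
    for n in ['socket_high','pintle_high']:
        for d in nets.tip_of(n,c)[:1]: print(n,np.round(d['point'],1),round(d['confidence'],2))
E
```

```text
clk 6.4 pos [447.9  73.  215. ] rot [ 1.7999e+02 -2.0000e-02  7.3000e+00] F [-0.2  0.1 -2.8] M [ 0.08  0.   -0.  ] op 0.167
inc [0.1261, 0.001, 0.0125] [0.0001, -0.0003, -0.0017]
wrist rail 7909 [466.7  76.2 216.2] (array([460.1,  74.1]), array([41.1, 98.9]), 84.2)
socktop 1472 [528.6  83.9 197.5] (array([528.2,  84.1]), array([26.9, 21.6]), 5.63)
pin 190 [580.2  89.6 152.6] (array([580.8,  89.7]), array([8.3, 9.5]), 3.76)
socket_high [531.6  84.3 180.9] 0.58
pintle_high [580.5  85.7 136.8] 0.58
top rail 159 [396.1  67.8 218.2] (array([396.6,  67.8]), array([52.4, 15.9]), 7.11)
socktop 0 [nan nan nan] (array([0., 0.]), array([0., 0.]), 0.0)
pin 0 [nan nan nan] (array([0., 0.]), array([0., 0.]), 0.0)
pintle_high [ 638.  -179.8  102.5] 0.66
side rail 384 [435.2  66.5 215.7] (array([440.2,  66.9]), array([140.3,  36.3]), 2.54)
socktop 78 [525.7  79.8 197. ] (array([526.4,  78.5]), array([29.4, 22.4]), 60.27)
pin 12 [578.9  85.2 153.1] (array([578.7,  85.6]), array([4.8, 7. ]), 21.7)
socket_high [532.9  86.8 178.6] 0.71
pintle_high [586.   86.5 130.7] 0.9<stdin>:8: RuntimeWarning: Mean of empty slice.
  ret = um.true_divide(
<stdin>:9: RuntimeWarning: Mean of empty slice.
```

View pics/wrist4.png

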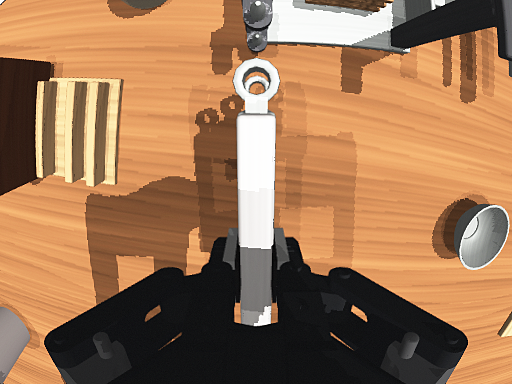

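The wrist view shows the socket ring at (256,85) and both pins in line ahead of it, at (257,12) and (256,40). I'll fit the ring centre.

Run:
```python
from m import *
f=dict(np.load('f4wrist.npz'));W,ok=wcloud(f)
z=W[...,2];th=np.radians(7.4);X=np.array([np.cos(th),np.sin(th)]);Y=np.array([-X[1],X[0]])
m=ok&(W[...,0]>505)&(W[...,0]<556)&(W[...,1]>60)&(W[...,1]<110)&(z>194)&(z<201)
P=W[m][:,:2];a=P@X;b=P@Y
print('sock a',np.percentile(a,[0,1,99,100]),'b',np.percentile(b[a>a.max()-20],[0,1,99,100]), 'z',np.median(W[m][:,2]))
m=ok&(W[...,0]>560)&(W[...,0]<600)&(W[...,1]>70)&(W[...,1]<110)&(z>147)&(z<165)
P=W[m];o=np.argsort(-P[:,2])
print('pin',[(round(v,1)) for v in (P[o[:25],:2]@X)], (P[o[:25],:2]@Y).mean(), P[o[:5],2]); print((P[:,:2]@X).mean(),(P[:,:2]@Y).mean(),np.percentile(P[:,:2]@Y,[1,99]),np.percentile(P[:,:2]@X,[1,99]))
# low pin, low z
m=ok&(W[...,0]>560)&(W[...,0]<600)&(W[...,1]>70)&(W[...,1]<110)&(z>45)&(z<70)
P=W[m];print('lowpin',len(P),(P[:,:2]@X).mean(),(P[:,:2]@Y).mean(),P[:,2].max())
s=sense()['eef_pos'];print('tcp',s[:2]@X,s[:2]@Y)
```

```text
sock a [520.88958674 522.35293046 547.53187917 548.08130887] b [ 4.54827468  5.09514974 25.16623826 26.12571775] z 197.69779598531372
pin [np.float64(588.0), np.float64(588.1), np.float64(588.8), np.float64(587.5), np.float64(586.9), np.float64(588.9), np.float64(588.2), np.float64(588.2), np.float64(587.6), np.float64(587.0), np.float64(589.0), np.float64(587.0), np.float64(589.0), np.float64(586.5), np.float64(588.5), np.float64(589.8), np.float64(587.8), np.float64(589.8), np.float64(586.5), np.float64(587.9), np.float64(589.2), np.float64(587.9), np.float64(587.9), np.float64(589.9), np.float64(587.3)] 14.270486613664993 [159.40565747 159.09228409 159.01774331 158.90895713 158.66509746]
586.9323895995709 14.103900591165994 [ 9.47951708 18.73991098] [583.59213126 591.54996045]
lowpin 95 587.1231363810389 14.522823222003325 64.70695091601016
tcp 454.30331789123846 15.533096819851917
```

Emit:
carry_out --increments '[[[0.03,0.003,0.0125,0,0,0],[0.07,0.003,0.0125,0,0,0],[0.11,0.003,0.0125,0,0,0],[0.1275,0.003,0.0125,0,0,0],[0.1275,0.003,0.0125,0,0,0]]]'

```text
clock: 7.27
eef_pos: [500.6, 79.2, 211.2]
tcp_rot: [3.141, -0.003, 0.13]
contact_force: [-0.6, -0.2, -2.6]
opening: 0.172
```

Emit:
carry_out --increments '[[[0,0,0,0,0,0],[0,0,0,0,0,0]]]'

```text
clock: 7.43
eef_pos: [498.2, 78.8, 210.9]
tcp_rot: [3.141, -0.001, 0.129]
contact_force: [0.7, -0.3, -3.0]
opening: 0.169
```

Run:
```python
from m import *
f=optics.grab_frame('wrist');save(f,'wrist5');W,ok=wcloud(f)
z=W[...,2];th=np.radians(7.4);X=np.array([np.cos(th),np.sin(th)]);Y=np.array([-X[1],X[0]])
A=W[...,:2]@X;B=W[...,:2]@Y
m=ok&(A>560)&(A<610)&(abs(B-15)<15)&(z>188)&(z<197)
a=A[m];b=B[m];print('sock a',np.percentile(a,[0,1,99,100])-11,'b',np.percentile(b[a>a.max()-18],[1,99]).mean(),np.median(z[m]))
m=ok&(A>575)&(A<600)&(abs(B-15)<12)&(z>146)&(z<163)
print('pin',m.sum(),A[m].mean(),B[m].mean(),z[m].max())
cv2.imwrite('pics/wrist5c.png',cv2.resize(f['img'][30:150,190:320],None,fx=4,fy=4)[...,::-1])
s=sense();p=s['eef_pos'];print('tcp',p[:2]@X,p[:2]@Y,p,s['contact_force'],s['wrist_torque'],np.degrees(s['tcp_rot']))
f=optics.grab_frame('side');cv2.imwrite('pics/side5.png',cv2.resize(f['img'][130:280,190:340],None,fx=4,fy=4)[...,::-1])
```

```text
sock a [560.58051189 561.96536745 587.09913214 587.86168448] b 14.577166066441162 193.54859378977653
pin 213 588.3646889131039 14.130518754195 159.74330411387595
tcp 504.2604601946292 13.925867175686394 [498.26696633  78.75640769 210.99928912] [ 2.39290053e-03 -1.00698731e+00 -2.69205996e+00] [ 0.02001914  0.01479366 -0.00831791] [ 1.79983163e+02 -6.01021743e-02  7.40860982e+00]
```

View pics/wrist5c.png

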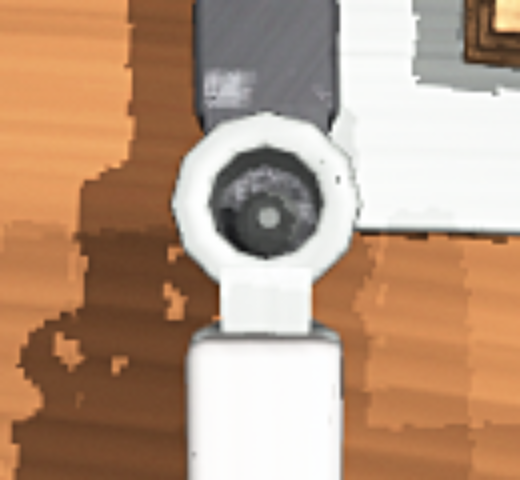

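View pics/side5.png

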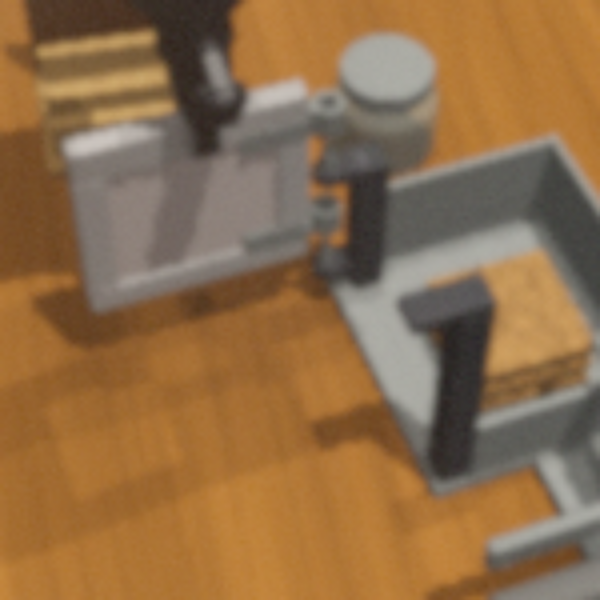

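The pin tip shows inside the socket bore at (268,217), with the ring centre at (267,203). That offset matches the perspective, and depth puts the misalignment at 0.5 mm or less. I'll lower in stages.

Emit:
carry_out --increments '[[[0.001,0.001,0.02,0,0,0],[0.001,0.001,0.035,0,0,0],[0.001,0.001,0.045,0,0,0],[0.001,0.001,0.05,0,0,0]]]'

```text
clock: 7.87
eef_pos: [499.0, 78.4, 190.1]
tcp_rot: [3.141, -0.0, 0.129]
contact_force: [-0.1, 0.6, -2.4]
opening: 0.167
```

```bash
python3 go.py 498 79 175 7.4
```

```text
clk 7.87 pos [499.   78.4 190.1] rot [ 1.7998e+02 -2.0000e-02  7.4000e+00] F [-0.1  0.6 -2.4] M [-0.03  0.02  0.02] op 0.167
inc [-0.0024, -0.0019, 0.0377] [0.0003, -0.0004, 0.0001]
```

No contact force with the pins partly inside the bores. Continuing down.

Emit:
carry_out --increments '[[[0,0,0.012,0,0,0],[0,0,0.022,0,0,0],[0,0,0.029,0,0,0],[0,0,0.033,0,0,0]]]'

```text
clock: 8.2
eef_pos: [499.6, 78.5, 177.4]
tcp_rot: [3.141, -0.001, 0.129]
contact_force: [0.0, -0.5, -3.3]
opening: 0.169
```

```bash
python3 go.py 498 79 175 7.4
```

```text
clk 8.2 pos [499.6  78.5 177.4] rot [ 1.7998e+02 -9.0000e-02  7.4100e+00] F [ 0.  -0.5 -3.3] M [0.   0.02 0.  ] op 0.169
inc [-0.0039, -0.0018, 0.0061] [0.0003, -0.0014, 0.0001]
```

Emit:
carry_out --increments '[[[0,0,0.004,0,0,0],[0,0,0.008,0,0,0],[0,0,0.008,0,0,0]]]'

```text
clock: 8.45
eef_pos: [499.8, 78.5, 174.6]
tcp_rot: [3.141, -0.002, 0.129]
contact_force: [-0.1, -0.6, -2.5]
opening: 0.168
```

```bash
python3 go.py 498 79 175 7.4
```

```text
clk 8.45 pos [499.8  78.5 174.6] rot [ 1.7998e+02 -1.1000e-01  7.4000e+00] F [-0.1 -0.6 -2.5] M [0.01 0.02 0.02] op 0.168
inc [-0.0042, -0.0018, -0.0011] [0.0003, -0.0018, 0.0001]
```

Emit:
carry_out --increments '[[[0,0,0.003,0,0,0],[0,0,0.005,0,0,0],[0,0,0.005,0,0,0]]]'

```text
clock: 8.7
eef_pos: [499.8, 78.5, 173.1]
tcp_rot: [3.141, -0.002, 0.129]
contact_force: [-2.5, 0.3, 0.8]
opening: 0.173
```

```bash
python3 go.py 498 79 175 7.4
```

```text
clk 8.7 pos [499.8  78.5 173.1] rot [ 1.7999e+02 -1.2000e-01  7.4100e+00] F [-2.5  0.3  0.8] M [ 0.11  0.27 -0.  ] op 0.173
inc [-0.0043, -0.0017, -0.0047] [0.0002, -0.002, 0.0001]
```

Contact: Fz went from -2.5 to +0.8 N at z=173.1, which is the predicted seat height. I'll release partway so the fingers still straddle the rail, then check.

Emit:
carry_out --increments '[[[0,0,0,0,0,0],[0,0,0,0,0,0],[0,0,0,0,0,0],[0,0,0,0,0,0],[0,0,0,0,0,0]]]' --hand 0.65

```text
clock: 9.12
eef_pos: [499.9, 78.5, 172.8]
tcp_rot: [3.141, -0.002, 0.129]
contact_force: [0.4, 0.7, 0.3]
opening: 0.35
```

Run:
```python
from m import *
f=optics.grab_frame('wrist');save(f,'wrist6');W,ok=wcloud(f)
z=W[...,2];th=np.radians(7.4);X=np.array([np.cos(th),np.sin(th)]);Y=np.array([-X[1],X[0]])
A=W[...,:2]@X;B=W[...,:2]@Y
m=ok&(A>568)&(A<610)&(abs(B-15)<15)&(z>150)&(z<170);print('sock z',np.median(z[m]))
m=ok&(A>440)&(A<568)&(abs(B-15)<15)&(z>168)&(z<184);print('rail z',np.median(z[m]),rect(W[m]))
s=sense();p=s['eef_pos'];print('tcp',p[:2]@X,p[:2]@Y,p,s['contact_force'],s['opening'])
f=optics.grab_frame('side');cv2.imwrite('pics/side6.png',cv2.resize(f['img'][130:280,190:340],None,fx=4,fy=4)[...,::-1])
for n in ['socket_high','socket_low','pintle_low','gate_center']:
        for d in nets.tip_of(n,'side')[:1]: print(n,np.round(d['point'],1),round(d['confidence'],2))
```

```text
sock z 156.1290058369933
rail z 172.54482800672838 (array([510. ,  84.4]), array([102.7,  23.9]), 7.34)
tcp 505.8589806722444 13.459025806670105 [499.91230011  78.49933697 172.81634862] [0.4930074  0.02004262 0.87105302] 0.3506952961067849
socket_high [584.6  85.9 134.1] 0.97
socket_low [578.9  89.9  39. ] 0.69
pintle_low [581.9  90.8  38.3] 0.92
gate_center [497.8  83.8  97.1] 0.79
```

View pics/wrist6.png

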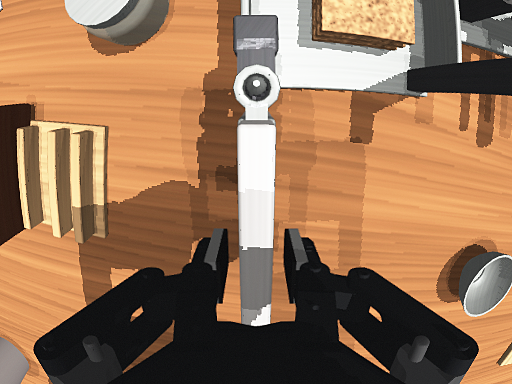

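View pics/side6.png

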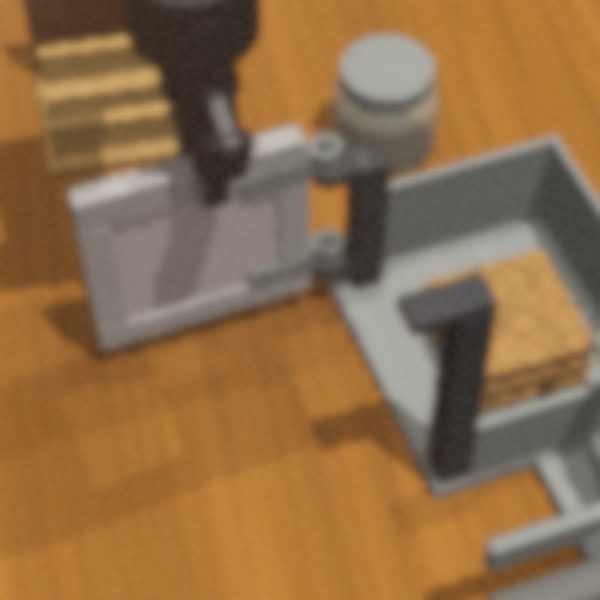

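The pin now fills the socket ring at (257,86), the socket top reads about 156 mm and the rail top about 173 mm, so the gate is seated. The fingers straddle the rail freely at x≈220 and x≈292. Next I'll swing it about the hinge in 22.5° arcs.

Emit:
carry_out --increments '[[[0.0006,0.016,0,0,0,-0.075],[0.0025,0.032,0,0,0,-0.15],[0.0057,0.048,0,0,0,-0.225],[0.01,0.063,0,0,0,-0.3],[0.0156,0.0785,0,0,0,-0.375]]]'

```text
clock: 9.83
eef_pos: [510.1, 47.9, 172.8]
tcp_rot: [3.141, -0.002, 0.526]
contact_force: [0.4, -0.4, -0.4]
opening: 0.349
```

```bash
cat > arc.py <<'E'
from m import *
import sys
H=np.array([581.3,89.7]);th=float(sys.argv[1]) if len(sys.argv)>1 else 0
s=sense();d=s['eef_pos'][:2]-H
print('clk',s['clock'],'r',np.hypot(*d),'ang',np.degrees(np.arctan2(d[1],d[0]))-180-7.4,'yaw-7.4',np.degrees(s['tcp_rot'][2])-7.4,'z',s['eef_pos'][2],'F',np.round(s['contact_force'],1))
f=optics.grab_frame('wrist');save(f,sys.argv[1]);W,ok=wcloud(f);z=W[...,2]
m=ok&(z>168)&(z<182)&(np.hypot(W[...,0]-H[0],W[...,1]-H[1])<110)&(np.hypot(W[...,0]-H[0],W[...,1]-H[1])>14)
P=W[m][:,:2];u,sv,vt=np.linalg.svd(P-P.mean(0),full_matrices=False);v=vt[0];print('gate dir',(np.degrees(np.arctan2(v[1],v[0]))-7.4)%180,len(P), 'via mean', (np.degrees(np.arctan2(*(H-P.mean(0))[::-1]))-7.4))
E
python3 arc.py a1
```

```text
Traceback (most recent call last):
  File "arc.py", line 3, in <module>
    H=np.array([581.3,89.7]);th=float(sys.argv[1]) if len(sys.argv)>1 else 0
                                ~~~~~^^^^^^^^^^^^^
ValueError: could not convert string to float: 'a1'
```

```bash
sed -i 's/;th=float.*$//' arc.py; python3 arc.py a1
```

```text
clk 9.8333 r 82.5824006490089 ang -337.01437849075484 yaw-7.4 22.732039490996407 z 172.78574826350265 F [ 0.4 -0.4 -0.4]
gate dir 18.534718956647424 7764 via mean 19.443296418500815
```

View pics/a1.png

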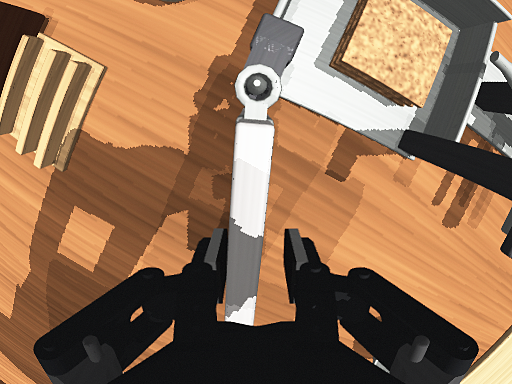

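The gate follows with the left finger pushing, about 4° behind the tool, and the ring stays on the pin at (258,85). Continuing.

Emit:
carry_out --increments '[[[0.0006,0.016,0,0,0,-0.075],[0.0025,0.032,0,0,0,-0.15],[0.0057,0.048,0,0,0,-0.225],[0.01,0.063,0,0,0,-0.3],[0.0156,0.0785,0,0,0,-0.375]]]'

```text
clock: 10.3
eef_pos: [531.1, 24.0, 172.8]
tcp_rot: [3.14, -0.001, 0.916]
contact_force: [-0.3, 0.7, -0.0]
opening: 0.35
```

Emit:
carry_out --increments '[[[0.0006,0.016,0,0,0,-0.075],[0.0025,0.032,0,0,0,-0.15],[0.0057,0.048,0,0,0,-0.225],[0.01,0.063,0,0,0,-0.3],[0.0156,0.0785,0,0,0,-0.375]]]'

```text
clock: 10.72
eef_pos: [559.8, 9.8, 172.8]
tcp_rot: [3.14, -0.0, 1.309]
contact_force: [-0.3, -0.4, 0.1]
opening: 0.354
```

```bash
python3 arc.py a3
```

```text
clk 10.7167 r 82.6980648217063 ang -292.463273726358 yaw-7.4 67.60583252223964 z 172.7884825156817 F [-0.3 -0.4  0.1]
gate dir 63.27314408283229 7741 via mean 64.49877406238116
```

View pics/a3.png

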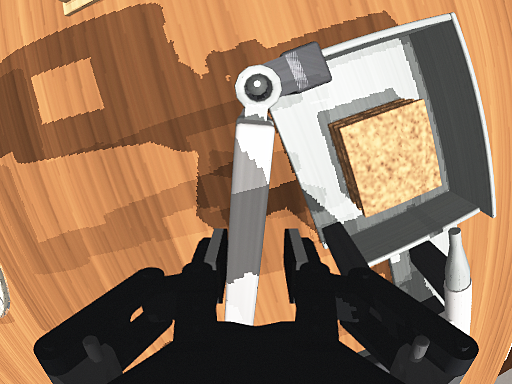

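Emit:
carry_out --increments '[[[0.0006,0.016,0,0,0,-0.075],[0.0025,0.032,0,0,0,-0.15],[0.0057,0.048,0,0,0,-0.225],[0.01,0.063,0,0,0,-0.3],[0.0156,0.0785,0,0,0,-0.375]]]'

```text
clock: 11.18
eef_pos: [591.6, 7.9, 172.8]
tcp_rot: [3.14, 0.0, 1.7]
contact_force: [0.5, -1.2, 0.7]
opening: 0.348
```

```bash
python3 arc.py a4
```

```text
clk 11.1833 r 82.49510540794351 ang -270.20314652688654 yaw-7.4 90.01490666483069 z 172.84717707483495 F [ 0.5 -1.2  0.7]
gate dir 85.73813948921574 7694 via mean 86.89696052960672
```

View pics/a4.png

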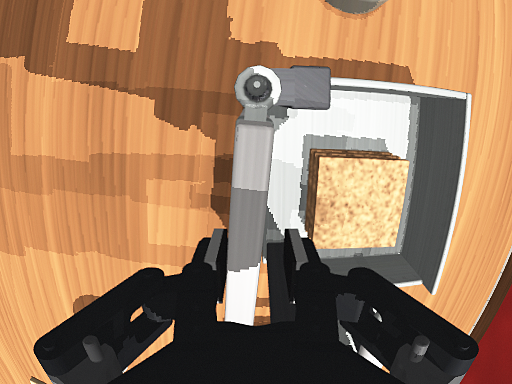

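The gate is at about 86°. I'll push the last few degrees in small steps and watch the force.

Emit:
carry_out --increments '[[[0,0.005,0,0,0,-0.01],[0,0.01,0,0,0,-0.02],[0,0.013,0,0,0,-0.03],[0,0.013,0,0,0,-0.03]]]'

```text
clock: 11.57
eef_pos: [596.8, 8.5, 173.0]
tcp_rot: [3.14, 0.0, 1.73]
contact_force: [-0.4, -0.9, -0.5]
opening: 0.352
```

```bash
python3 arc.py a5
```

```text
clk 11.5667 r 82.70114240333108 ang -266.57552923818315 yaw-7.4 91.74912706514947 z 172.96224480544058 F [-0.4 -0.9 -0.5]
gate dir 89.57586454614449 7669 via mean 90.42804217035578
```

Emit:
carry_out --increments '[[[0,0.002,0,0,0,0],[0,0.004,0,0,0,0],[0,0.004,0,0,0,0]]]'

```text
clock: 11.87
eef_pos: [598.6, 8.7, 173.0]
tcp_rot: [3.139, 0.0, 1.731]
contact_force: [-0.9, -0.6, 0.3]
opening: 0.348
```

```bash
python3 arc.py a6
```

```text
clk 11.8667 r 82.86507410309721 ang -265.3823641751808 yaw-7.4 91.7808066031761 z 173.02521089822525 F [-0.9 -0.6  0.3]
gate dir 90.74336103098311 7651 via mean 91.58212118180668
```

View pics/a6.png

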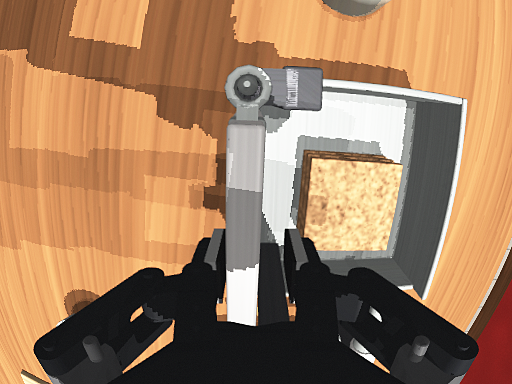

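Gate shut, within about 1° by the wrist view: its rail is at (243,250) and lines up with the station. I'll centre the fingers on the rail and lift clear.

Emit:
carry_out --increments '[[[0,-0.008,0,0,0,0],[0,-0.017,0,0,0,0],[0,-0.017,-0.05,0,0,0],[0,-0.017,-0.12,0,0,0],[0,-0.017,-0.2,0,0,0]]]'

```text
clock: 12.33
eef_pos: [590.1, 7.5, 252.4]
tcp_rot: [-3.14, -0.0, 1.731]
contact_force: [-0.1, 1.0, 0.1]
opening: 0.351
```

Emit:
carry_out --increments '[[[0,0,-0.04,0,0,0],[0,0,-0.04,0,0,0]]]' --hand 0

```text
clock: 12.5
eef_pos: [593.3, 7.5, 273.4]
tcp_rot: [3.133, 0.001, 1.731]
contact_force: [-0.0, 0.2, 0.5]
opening: 0.621
```

Run:
```python
from m import *
th=np.radians(7.4);X=np.array([np.cos(th),np.sin(th)]);Y=np.array([-X[1],X[0]])
f=optics.grab_frame('wrist');save(f,'w7')
for c in ['top','side']:
    f=optics.grab_frame(c);save(f,c+'7');W,ok=cloud(f);z=W[...,2]
    m=ok&(z>170)&(z<182)&(W[...,0]>560)&(W[...,0]<640)&(W[...,1]>-80)&(W[...,1]<100)
    P=W[m][:,:2]
    if len(P)>20:
        v=np.linalg.svd(P-P.mean(0),full_matrices=False)[2][0];print(c,'gate dir',(np.degrees(np.arctan2(v[1],v[0]))-7.4)%180,len(P))
    A=W[...,:2]@X;B=W[...,:2]@Y
    for n in ['gun_grip','trigger_mid']:
        for d in nets.tip_of(n,c)[:1]:
            p=d['point'];print(n,np.round(p,1),round(d['confidence'],2),'AB',(p[:2]@X).round(1),(p[:2]@Y).round(1))
    def st(nm,a0,a1,b0,b1,z0,z1):
        m=ok&(A>a0)&(A<a1)&(B>b0)&(B<b1)&(z>z0)&(z<z1)
        if m.sum()<5: print(nm,'none');return
        print(nm,m.sum(),'A',np.percentile(A[m],[1,99]).round(1),'B',np.percentile(B[m],[2,50,98]).round(1),'z',np.percentile(z[m],[5,95]).round(1))
    for a in (570,590,610,630): st(f'grip {a}',a,a+10,-325,-270,108,125); st(f'trig {a}',a,a+10,-270,-225,104,125)
    st('gripend',540,620,-325,-270,108,125); st('trigend',540,640,-270,-225,104,125)
s=sense();print(s['clock'],s['eef_pos'],s['opening'])
```

```text
top gate dir 89.12454859104459 193
gun_grip [ 645.5 -218.8  100.1] 0.95 AB 611.9 -300.1
trigger_mid [ 639.5 -176.7  100.2] 0.67 AB 611.4 -257.6
grip 570 37 A [570.5 579.5] B [-308.4 -297.4 -286.1] z [111.2 120.6]
trig 570 none
grip 590 33 A [590.4 599.4] B [-307.4 -295.3 -286.2] z [112.4 121. ]
trig 590 16 A [590.9 599.6] B [-263.1 -259.  -254.6] z [107.3 116.4]
grip 610 35 A [610.2 619.8] B [-308.2 -295.5 -285. ] z [113.8 121.2]
trig 610 15 A [610.5 619.3] B [-265.1 -258.9 -254.7] z [107.6 116.1]
grip 630 31 A [630.5 639.8] B [-307.1 -295.9 -286.3] z [110.8 120.6]
trig 630 14 A [631.3 639.9] B [-263.7 -259.5 -255.2] z [106.8 113.6]
gripend 205 A [562.3 618.6] B [-308.  -295.8 -286.1] z [111.1 120.9]
trigend 97 A [578.2 639.6] B [-264.9 -258.9 -254.3] z [106.4 115.9]
side gate dir 88.93454674889497 262
gun_grip [ 646.1 -214.2  106.1] 0.55 AB 613.1 -295.6
trigger_mid [ 645.5 -174.    99. ] 0.83 AB 617.7 -255.7
grip 570 50 A [570.4 579.8] B [-311.9 -303.3 -291.1] z [111.6 119.5]
trig 570 11 A [575.5 579.1] B [-266.5 -262.8 -258.6] z [107. 112.]
grip 590 48 A [590.1 599.5] B [-311.9 -302.9 -291.5] z [111.5 118.5]
trig 590 23 A [590.1 599.6] B [-267.3 -264.6 -258.6] z [107.9 113.3]
grip 610 47 A [610.4 619.5] B [-310.9 -301.6 -290.1] z [110.5 118.6]
trig 610 22 A [610.2 619. ] B [-266.9 -263.4 -256.8] z [107.2 113.5]
grip 630 50 A [630.5 639.9] B [-311.3 -302.5 -290.3] z [109.9 118.6]
trig 630 20 A [630.2 639.1] B [-266.9 -262.8 -258.3] z [106.9 112.6]
gripend 309 A [560.2 619. ] B [-311.9 -302.6 -289.9] z [110.  118.6]
trigend 142 A [576.3 638.4] B [-267.3 -263.5 -257.6] z [106.5 113.3]
12.85 [590.87222049   7.53244566 267.65920981] 1.0038880743301897
```

View pics/w7.png

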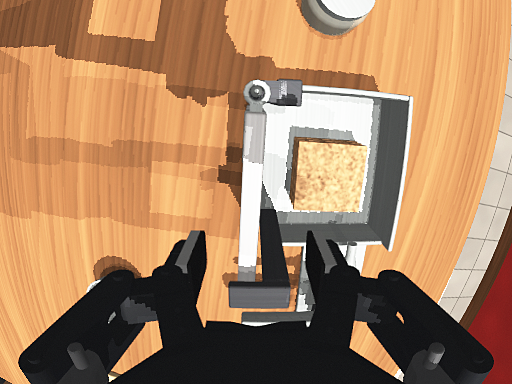

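View pics/side7.png

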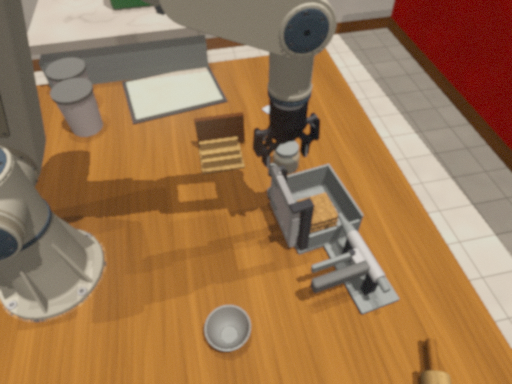

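The gate is shut against the post. The wrist view shows its rail running from (253,110) to (245,280), with the lip over its free end at (258,292). Now I'll move above the gun.

```bash
python3 go.py 640.4 -210 260 7.4
```

```text
clk 12.85 pos [590.9   7.5 267.7] rot [-179.99    0.     99.21] F [-0.2 -0.4 -0.1] M [-0.01 -0.05 -0.  ] op 1.004
inc [-0.5566, 0.0352, 0.0192] [-0.0001, 0.0001, 1.5301]
```

Emit:
carry_out --increments '[[[-0.1,0.006,0.003,0,0,0.11],[-0.2,0.012,0.006,0,0,0.22],[-0.3,0.018,0.01,0,0,0.33],[-0.4,0.025,0.015,0,0,0.44],[-0.48,0.03,0.019,0,0,0.55]]]'

```text
clock: 13.27
eef_pos: [634.2, -182.7, 260.4]
tcp_rot: [3.14, -0.0, 1.149]
contact_force: [0.5, 0.1, 0.5]
opening: 0.998
```

```bash
python3 go.py 640.4 -210 260 7.4
```

```text
clk 13.27 pos [ 634.2 -182.7  260.4] rot [ 1.7994e+02 -1.0000e-02  6.5860e+01] F [0.5 0.1 0.5] M [-0.01 -0.01 -0.02] op 0.998
inc [-0.056, 0.0421, 0.0011] [0.0009, -0.0008, 0.9743]
```

Emit:
carry_out --increments '[[[-0.03,0.02,0,0,0,0.12],[-0.056,0.042,0,0,0,0.24],[-0.056,0.042,0,0,0,0.36],[-0.056,0.042,0,0,0,0.48],[-0.056,0.042,0,0,0,0.6]]]'

```text
clock: 13.68
eef_pos: [640.1, -207.7, 260.2]
tcp_rot: [-3.141, -0.001, 0.524]
contact_force: [0.5, 0.2, 0.3]
opening: 1.006
```

```bash
python3 go.py 640.4 -210 260 7.4
```

```text
clk 13.68 pos [ 640.1 -207.7  260.2] rot [-1.7998e+02 -4.0000e-02  3.0000e+01] F [0.5 0.2 0.3] M [-0.    0.03 -0.01] op 1.006
inc [-0.0022, 0.0053, 0.0005] [-0.0004, -0.0005, 0.3767]
```

Emit:
carry_out --increments '[[[-0.002,0.005,0,0,0,0.11],[-0.002,0.005,0,0,0,0.22],[-0.002,0.005,0,0,0,0.33],[-0.002,0.005,0,0,0,0.377],[-0.002,0.005,0,0,0,0.377]]]'

```text
clock: 14.1
eef_pos: [640.5, -209.4, 260.4]
tcp_rot: [-3.141, -0.001, 0.133]
contact_force: [0.4, -0.8, 0.5]
opening: 0.997
```

```bash
cat > gun.py <<'E'
from m import *
import sys
th=np.radians(7.4);X=np.array([np.cos(th),np.sin(th)]);Y=np.array([-X[1],X[0]])
f=optics.grab_frame('wrist');save(f,sys.argv[1]);W,ok=wcloud(f);z=W[...,2];A=W[...,:2]@X;B=W[...,:2]@Y
def st(nm,a0,a1,b0,b1,z0,z1):
    m=ok&(A>a0)&(A<a1)&(B>b0)&(B<b1)&(z>z0)&(z<z1)
    if m.sum()<5: print(nm,'none');return
    print(nm,m.sum(),'A',np.percentile(A[m],[1,99]).round(1),'B',np.percentile(B[m],[2,50,98]).round(1),'z',np.percentile(z[m],[5,50,95]).round(1))
for a in (570,590,610,630,645): st(f'grip {a}',a,a+10,-325,-275,108,125); st(f'trig {a}',a,a+10,-272,-235,104,125)
st('gripend',540,620,-325,-275,108,125); st('trigend',540,640,-272,-235,104,125)
s=sense();p=s['eef_pos'];print(s['clock'],p,'AB',p[:2]@X,p[:2]@Y,s['opening'],np.degrees(s['tcp_rot']))
E
python3 gun.py g1
```

```text
grip 570 230 A [570.2 579.9] B [-309.  -297.3 -286.6] z [112.4 115.8 117. ]
trig 570 7 A [579.3 580. ] B [-263.  -260.4 -256.6] z [109.3 110.4 110.8]
grip 590 257 A [590.1 599.9] B [-308.5 -296.9 -285.6] z [111.3 115.6 117. ]
trig 590 109 A [590.2 599.9] B [-264.4 -259.9 -254.7] z [107.7 110.7 112.1]
grip 610 270 A [610.2 619.9] B [-309.  -296.8 -285.7] z [111.4 115.8 117. ]
trig 610 117 A [610.1 619.9] B [-264.  -259.4 -254.4] z [108.5 110.9 112.1]
grip 630 280 A [630.2 639.8] B [-308.5 -297.  -285.6] z [111.8 115.6 117.2]
trig 630 123 A [630.2 639.8] B [-263.9 -259.  -253.8] z [106.4 110.7 112.1]
grip 645 290 A [645.1 655. ] B [-308.2 -296.8 -285.6] z [112.5 115.7 117.1]
trig 645 112 A [645.1 654.5] B [-263.6 -259.2 -255.3] z [109.  111.  112.1]
gripend 1380 A [565.1 619.2] B [-309.  -297.2 -285.7] z [111.7 115.7 117. ]
trigend 673 A [580.2 639.5] B [-264.3 -259.7 -254.4] z [108.1 110.8 112.2]
14.15 [ 640.51653867 -209.37305189  260.57975116] AB 608.2154533070087 -290.1249274514217 1.0008066994016394 [-1.79984598e+02 -4.97698596e-02  7.84641477e+00]
```

View pics/g1.png

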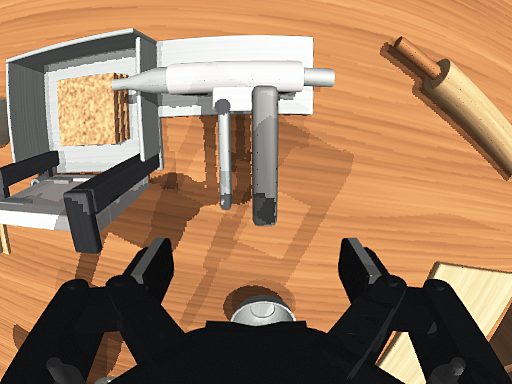

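The wrist view shows the trigger bar at (225,150), with its free end at (226,205), and the grip at (265,155). Depth gives a grip axis of B=-297.2 and a trigger of B=-259.3, so the tool at B≈-290 is right. I'll descend astride both.

Emit:
carry_out --increments '[[[0,-0.001,0.08,0,0,0.007],[0,-0.001,0.16,0,0,0.007],[0,-0.001,0.24,0,0,0.007],[0,-0.001,0.3,0,0,0.007],[0,-0.001,0.3,0,0,0.007]]]' --hand 0

```text
clock: 14.57
eef_pos: [637.5, -207.9, 135.5]
tcp_rot: [-3.138, 0.006, 0.131]
contact_force: [-1.0, 0.9, -0.8]
opening: 1.001
```

```bash
python3 gun.py g2; python3 go.py 640.4 -209 100 7.4
```

```text
grip 570 538 A [570.1 579.9] B [-309.1 -297.4 -286.5] z [111.8 115.7 116.8]
trig 570 7 A [579.3 579.9] B [-263.9 -260.  -256.3] z [109.2 109.9 110.3]
grip 590 650 A [590.1 599.9] B [-309.1 -297.3 -286. ] z [111.7 115.7 116.9]
trig 590 271 A [590.2 599.9] B [-264.8 -260.8 -255.3] z [107.6 110.8 111.9]
grip 610 759 A [610.1 619.9] B [-309.  -297.3 -286.1] z [112.2 115.8 117. ]
trig 610 328 A [610.1 619.9] B [-264.8 -260.5 -254.9] z [107.8 110.8 111.9]
grip 630 899 A [630.1 639.9] B [-308.7 -296.9 -285.5] z [111.9 115.7 117. ]
trig 630 364 A [630.1 639.9] B [-264.2 -260.2 -255. ] z [107.9 110.8 112. ]
grip 645 973 A [645.1 654.9] B [-308.7 -297.  -286.1] z [112.  115.7 117. ]
trig 645 409 A [645.1 654.9] B [-264.5 -260.1 -254.7] z [107.7 110.8 112. ]
gripend 3452 A [565.6 619.5] B [-309.1 -297.3 -286.5] z [111.9 115.7 116.9]
trigend 1844 A [580.6 639.6] B [-264.8 -260.5 -255.1] z [107.6 110.8 112. ]
14.6167 [ 639.02539161 -208.42581557  138.54256998] AB 606.8587256284428 -288.9935273344532 0.9995778112302067 [-179.86952391    0.19123702    7.45843168]
clk 14.62 pos [ 639.  -208.4  138.5] rot [-179.87    0.19    7.46] F [-0.3 -0.5  0.6] M [ 0.01 -0.01  0.02] op 1.0
inc [0.0035, 0.0021, 0.0963] [-0.0022, 0.0032, 0.001]
```

View pics/g2.png

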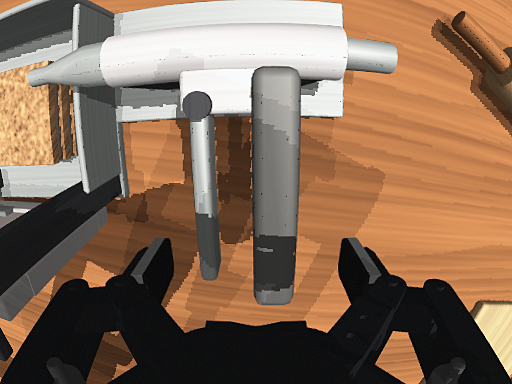

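The trigger (205,230) and grip (275,230) both lie between the open fingers at x=168 and x=345. I'll descend the rest of the way.

Emit:
carry_out --increments '[[[0.002,0.002,0.05,0,0,0],[0.002,0.002,0.09,0,0,0],[0.002,0.002,0.096,0,0,0],[0.002,0.002,0.096,0,0,0]]]'

```text
clock: 14.95
eef_pos: [642.2, -209.8, 103.9]
tcp_rot: [3.141, -0.002, 0.129]
contact_force: [-0.1, 0.4, -0.0]
opening: 1.005
```

```bash
python3 go.py 640.4 -209.5 100 7.4; python3 gun.py g3 | tail -3
python3 - <<'E'
from m import *
f=optics.grab_frame('side');cv2.imwrite('pics/side8.png',cv2.resize(f['img'][150:350,220:420],None,fx=3,fy=3)[...,::-1])
E
```

```text
clk 14.95 pos [ 642.2 -209.8  103.9] rot [ 1.7998e+02 -1.2000e-01  7.4000e+00] F [-0.1  0.4 -0. ] M [-0.04  0.02 -0.02] op 1.005
inc [-0.0045, -0.0014, 0.0096] [0.0003, -0.002, 0.0]
gripend 3198 A [583.1 619.7] B [-309.  -297.1 -286.2] z [111.9 115.7 116.8]
trigend 3586 A [581.3 639.2] B [-264.8 -258.5 -236.5] z [106.  110.9 122.1]
15.0 [ 642.70928398 -210.02184768  104.5969826 ] AB 610.3063735568013 -291.0507354667602 0.9951706949359062 [179.95084001  -0.18754463   7.3871073 ]
```

View pics/g3.png

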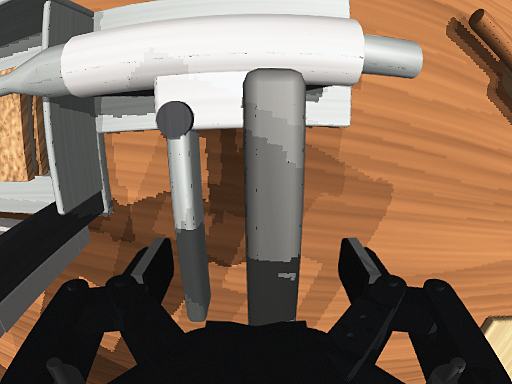

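View pics/side8.png

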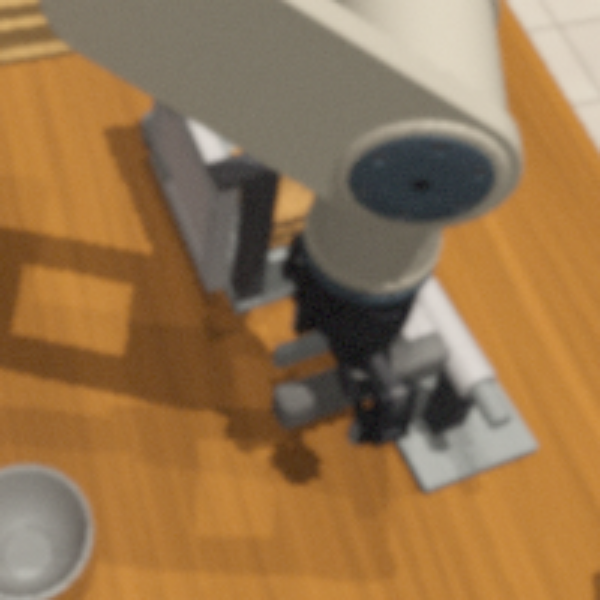

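Emit:
carry_out --increments '[[[0,-0.002,0,0,0,0],[0,-0.002,0,0,0,0],[0,-0.002,0,0,0,0],[0,-0.002,0,0,0,0],[0,-0.002,0,0,0,0]]]' --hand 0.5 --squeeze 40

```text
clock: 15.47
eef_pos: [642.1, -208.2, 104.2]
tcp_rot: [-3.141, -0.003, 0.129]
contact_force: [-2.9, 5.0, 5.6]
opening: 0.5
```

```bash
python3 go.py 640.4 -209.5 100 7.4; python3 gun.py g4 | tail -2
```

```text
clk 15.47 pos [ 642.1 -208.2  104.2] rot [-1.7997e+02 -1.5000e-01  7.3700e+00] F [-2.9  5.   5.6] M [0.89 0.28 0.07] op 0.5
inc [-0.0047, 0.0028, 0.0105] [-0.0005, -0.0026, -0.0005]
trigend 1792 A [600.4 639.6] B [-271.8 -266.9 -254.6] z [107.2 111.4 121.8]
15.5167 [ 642.10286128 -208.17975311  104.221121  ] AB 609.9422553169674 -289.14587883213085 0.5016840197719064 [-1.79968737e+02 -1.54461658e-01  7.36330056e+00]
```

View pics/g4.png

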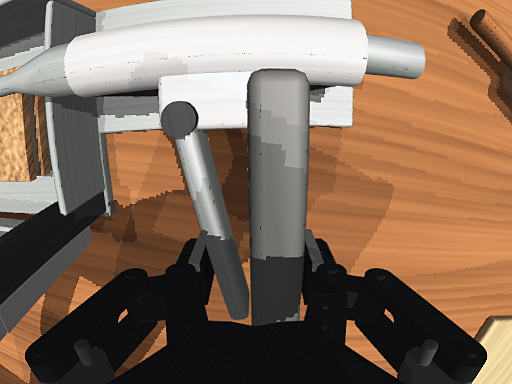

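The trigger has tilted from (180,120) to (240,310), partly squeezed at a 42 mm opening. I'll close the rest of the way and hold.

Emit:
carry_out --increments '[[[0,0,0,0,0,0],[0,0,0,0,0,0],[0,0,0,0,0,0],[0,0,0,0,0,0],[0,0,0,0,0,0]]]' --hand 0.75

```text
clock: 15.93
eef_pos: [642.4, -210.0, 104.8]
tcp_rot: [3.139, -0.003, 0.129]
contact_force: [-2.1, -3.3, 9.0]
opening: 0.45
```

Emit:
carry_out --increments '[[[0,0,0,0,0,0],[0,0,0,0,0,0],[0,0,0,0,0,0],[0,0,0,0,0,0],[0,0,0,0,0,0]]]'

```text
clock: 16.35
eef_pos: [642.3, -210.0, 104.8]
tcp_rot: [3.139, -0.003, 0.129]
contact_force: [-3.2, -4.5, 7.1]
opening: 0.451
```

```bash
python3 go.py 640.4 -209.5 100 7.4
python3 - <<'E'
from m import *
th=np.radians(7.4);X=np.array([np.cos(th),np.sin(th)]);Y=np.array([-X[1],X[0]])
f=optics.grab_frame('wrist');save(f,'g5');W,ok=wcloud(f);z=W[...,2];A=W[...,:2]@X;B=W[...,:2]@Y
c=[]
for a in range(615,670,5):
    m=ok&(A>a)&(A<a+5)&(B>-283)&(B<-252)&(z>108)&(z<114)
    if m.sum()>10:c.append((a+2.5,np.percentile(B[m],[3,97]).mean()))
c=np.array(c);print(c.round(1).tolist());p=np.polyfit(c[:,0],c[:,1],1);print('trigger angle',np.arctan(p[0]))
E
```

```text
clk 16.35 pos [ 642.3 -210.   104.8] rot [179.87  -0.19   7.4 ] F [-3.2 -4.5  7.1] M [-0.19  0.41  0.37] op 0.451
inc [-0.0046, -0.0019, 0.0119] [0.0021, -0.0031, -0.0]
[[617.5, -269.4], [622.5, -272.3], [627.5, -273.4], [632.5, -272.1], [637.5, -270.7], [642.5, -269.4], [647.5, -268.0], [652.5, -266.6], [657.5, -265.4], [662.5, -263.9], [667.5, -262.5]]
trigger angle 0.18967353263330547
```

View pics/g5.png

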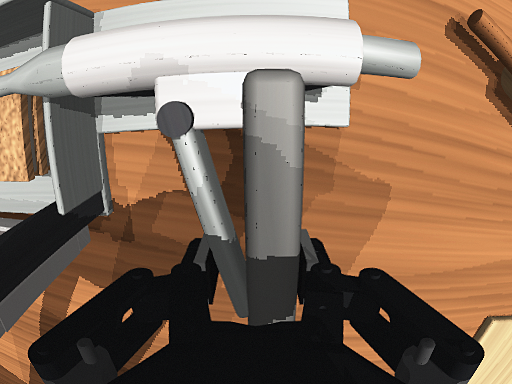

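Excluding the occluded end, the visible trigger slope is about 0.27 rad and the opening has stopped at 38 mm. That means it is fully squeezed, and it has been held for about 0.8 s. Releasing.

Emit:
carry_out --increments '[[[0,0,0,0,0,0],[0,0,0,0,0,0],[0,0,0,0,0,0],[0,0,0,0,0,0],[0,0,0,0,0,0]]]' --hand 0

```text
clock: 16.82
eef_pos: [642.3, -209.3, 103.5]
tcp_rot: [3.141, -0.003, 0.129]
contact_force: [0.0, -0.2, 0.3]
opening: 0.997
```

```bash
python3 go.py 640.4 -209.5 260 7.4; python3 gun.py g6
```

```text
clk 16.82 pos [ 642.3 -209.3  103.5] rot [ 1.7994e+02 -1.7000e-01  7.3700e+00] F [ 0.  -0.2  0.3] M [-0.02 -0.07  0.01] op 0.997
inc [-0.0036, 0.0004, -0.3912] [0.001, -0.0028, -0.0006]
grip 570 none
trig 570 15 A [578.9 580. ] B [-263.9 -259.7 -256.1] z [108.8 110.  110.6]
grip 590 807 A [590.1 599.9] B [-309.  -297.4 -286.3] z [112.  115.7 116.8]
trig 590 361 A [590.1 599.9] B [-264.9 -261.  -246.9] z [106.7 110.8 112. ]
grip 610 1042 A [610.1 619.9] B [-309.  -297.1 -286.1] z [111.9 115.7 116.9]
trig 610 856 A [610.1 619.9] B [-264.7 -254.9 -235.3] z [105.8 111.1 123. ]
grip 630 1285 A [630.1 639.9] B [-308.4 -296.9 -285.9] z [112.1 115.8 116.9]
trig 630 524 A [630.2 639.9] B [-264.5 -260.7 -255.3] z [106.8 110.7 112. ]
grip 645 1495 A [645.1 654.9] B [-308.6 -296.9 -285.7] z [112.1 115.8 117. ]
trig 645 608 A [645.1 654.9] B [-264.5 -260.7 -255.1] z [106.8 110.8 112. ]
gripend 3181 A [584.1 619.6] B [-309.1 -297.  -286.2] z [111.9 115.7 116.8]
trigend 3557 A [581.3 639.3] B [-264.7 -258.6 -236.6] z [105.8 110.9 121.9]
16.8667 [ 642.26148905 -209.2816128   103.48791598] AB 609.9576472294874 -290.2589918730966 1.001189923351697 [ 1.79946183e+02 -1.63889387e-01  7.35915108e+00]
```

View pics/g6.png

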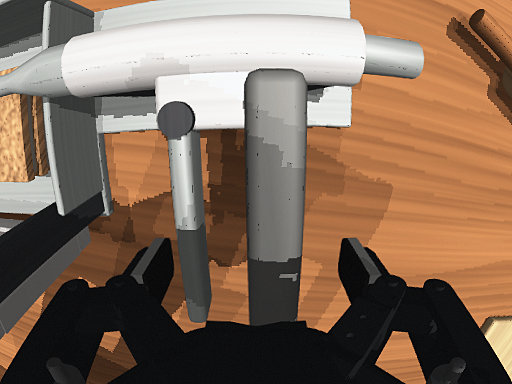

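The trigger is back parallel to the grip (B≈-260 along its whole length), and the fingers are clear of both. Lifting straight up.

Emit:
carry_out --increments '[[[0,0,-0.08,0,0,0],[0,0,-0.18,0,0,0],[0,0,-0.28,0,0,0],[0,0,-0.4,0,0,0],[0,0,-0.45,0,0,0]]]'

```text
clock: 17.28
eef_pos: [642.6, -209.6, 288.1]
tcp_rot: [3.139, -0.007, 0.128]
contact_force: [0.0, 0.8, 0.6]
opening: 1.004
```

Emit:
carry_out --increments '[[[-0.1,0.05,0,0,0,0],[-0.2,0.1,0,0,0,0],[-0.25,0.15,0,0,0,0],[-0.25,0.15,0,0,0,0],[-0.25,0.15,0,0,0,0]]]'

```text
clock: 17.7
eef_pos: [549.0, -282.7, 283.6]
tcp_rot: [3.141, -0.003, 0.126]
contact_force: [0.5, -0.6, -0.2]
opening: 0.998
```

Emit:
carry_out --increments '[[[0,0,0,0,0,0],[0,0,0,0,0,0],[0,0,0,0,0,0]]]'

```text
clock: 17.95
eef_pos: [550.8, -280.6, 282.7]
tcp_rot: [3.141, -0.002, 0.13]
contact_force: [-0.7, -0.1, -0.9]
opening: 1.001
```

Run:
```python
from m import *
th=np.radians(7.4);X=np.array([np.cos(th),np.sin(th)]);Y=np.array([-X[1],X[0]])
for c in ['top','side']:
    f=optics.grab_frame(c);save(f,c+'9');W,ok=cloud(f);z=W[...,2]
    m=ok&(z>170)&(z<182)&(W[...,0]>560)&(W[...,0]<640)&(W[...,1]>-80)&(W[...,1]<100)
    P=W[m][:,:2]
    if len(P)>20:
        v=np.linalg.svd(P-P.mean(0),full_matrices=False)[2][0];print(c,'gate dir',(np.degrees(np.arctan2(v[1],v[0]))-7.4)%180,len(P),np.median(z[m]))
    for n in ['socket_high','socket_low','pintle_high','pintle_low','board','pastry','bowl','jar','trigger_mid','gun_grip']:
        for d in nets.tip_of(n,c)[:1]:
            p=d['point'];print(n,np.round(p,1),round(d['confidence'],2))
s=sense();print(s['clock'],s['eef_pos'],s['contact_force'])
```

```text
top gate dir 90.12393798942098 345 174.19873295502654
socket_high [584.9  91.3 135.4] 0.55
socket_low [581.1  88.3  38.3] 0.75
pintle_high [579.5  88.5 130.7] 0.73
pintle_low [579.6  89.   43.3] 0.75
board [479.3 351.5  10.9] 0.65
pastry [685.3   8.8  10. ] 0.7
bowl [ 4.029e+02 -2.505e+02 -1.000e-01] 0.96
jar [664.7 223.6   4.1] 0.91
trigger_mid [591.   -3.6 104. ] 0.71
gun_grip [ 643.4 -217.6  103.5] 0.65
side gate dir 89.4999964004711 71 172.4190193937466
socket_high [584.7  88.1 135.3] 0.91
socket_low [579.5  93.6  42. ] 0.79
board [589.8  -1.2  19.2] 0.24
bowl [ 4.034e+02 -2.499e+02  3.000e-01] 0.8
trigger_mid [ 643.6 -172.6  101.6] 0.77
19.05 [ 549.99945486 -281.28646805  282.91178344] [0.50843595 1.05977536 0.37105933]
```

View pics/top9.png

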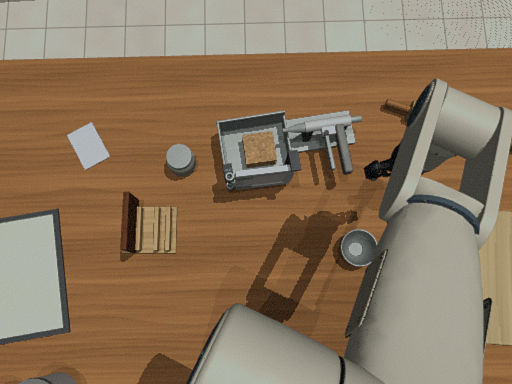

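View pics/side9.png

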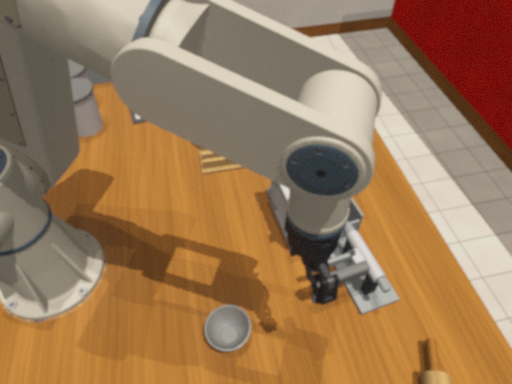

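The top view shows the gate shut across the stall front, from (230,178) to (292,168). The trigger is out, the bystanders haven't moved, and the gripper is clear in the air near (380,170). Handing in.

```bash
python3 -c "
from rig import r; print(r.sign_off())"
```

```text
the job is handed in; nothing more can be done
None
```

I hung the gate on both pintles, swung it shut, squeezed and released the trigger, and handed the job in at about 19 s of the 61 s allowed. The hand-in gave no verdict.

- **Hanging:** I took the gate from the rack by its top rail and lowered it onto the pintles at about 90° open. It touched down at the expected height. After release the upper socket top read about 156 mm (157 expected) and the rail top about 173 mm (175 expected).
- **Shutting:** I swung it round the hinge with the fingers loosely astride the rail, until it reached the stop post. Closing angle after the arm left: 90.1° from the top camera, 89.5° from the side camera (90° is fully shut).
- **Trigger:** I squeezed grip and trigger together until the jaws stopped at about 38 mm (39 mm expected). The visible slope was roughly 0.27 rad, against a stop at 0.25. I held it for at least 0.4 s, then let go. It sprang back parallel to the grip.
- **Last checks:** Board, pastry, bowl and jar read within about 5 mm of where they started. The gripper was open in free air with about 1 N of noise on the force reading.

Some checks disagreed:
- **Network misreads:** In the last pictures the networks misplaced the trigger in the top view (low confidence would not have flagged it, at 0.71) and the board in the side view (0.24). The other camera's reading was sensible in each case.
- **Line fit:** A straight-line fit to the squeezed trigger gave 0.19 rad, because it included the end hidden by the fingers. I used the slope of the visible part instead.

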